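Scrub the used vials and rack them to dry

TASK

Take the bottle brush from its stand and scrub each used vial where it stands in the white three-hole wash rack, working from the robot's left to its right: down to the bottom, up to the mouth, and down to the bottom once more. Then stand the brush back in its stand, and only after that move the scrubbed vials one by one into free holes of the four-hole wooden drying rack, lowering each gently, without dropping it, until it stands upright and fully home. Leave the clean vial that is already there standing in that rack, and do not disturb the jug, the small bottle or the beaker.

Things in the scene. Friction and masses are not known exactly. Their poses are not given: they have to be found in the camera images.
- vial1: used vial, clear glass, open at the top: outside diameter 36 mm, height 95 mm, wall 2.5 mm (31 mm inside), floor 4 mm thick; origin at the centre of its underside, z up along its axis; at the start it stands in the left hole (hole0) of the wash rack; None if absent
- vial2: used vial, clear glass, open at the top: outside diameter 36 mm, height 95 mm, wall 2.5 mm (31 mm inside), floor 4 mm thick; origin at the centre of its underside, z up along its axis; at the start it stands in the middle hole (hole1) of the wash rack; None if absent
- vial3: used vial, clear glass, open at the top: outside diameter 36 mm, height 95 mm, wall 2.5 mm (31 mm inside), floor 4 mm thick; origin at the centre of its underside, z up along its axis; at the start it stands in the right hole (hole2) of the wash rack; None if absent
- clean_a: clean vial, same shape and size as the used vials, already standing in hole0 of the drying rack; origin at the centre of its underside; None if absent (exactly one of clean_a and clean_b is there)
- clean_b: clean vial, same shape and size as the used vials, already standing in hole2 of the drying rack; origin at the centre of its underside; None if absent (exactly one of clean_a and clean_b is there)
- rack_wash: wash rack, fixed: white plastic block 70 x 190 x 45 mm (x, y, z) with a row of three holes along its y, 60 mm apart; origin at the centre of its underside, z up; hole floors are 7 mm above its underside
- rack_dry: drying rack: plain wooden block 70 x 250 x 45 mm (x, y, z), 1.5 kg, standing loose on the table, with a row of four holes along its y, 60 mm apart; origin at the centre of its underside, z up; a vial that is home stands with its underside 7 mm above the rack's
- brush: bottle brush standing bristles down, 175 mm long, 40 g: round bristle head 21 mm in diameter from 0 to 60 mm, thin steel wire (6 mm) from 60 to 110 mm, round wooden handle 16 mm in diameter from 110 to 175 mm; origin at the bristle end on its axis, z up along the handle
- brush_tip (a point): bristle end of the brush, on its axis
- brush_grip (a point): middle of the wooden handle, 145 mm from the bristle end
- stand: brush stand, loose on the table, 0.8 kg: square grey base 90 x 90 x 12 mm with an upright round tube on it, 38 mm outside, 26 mm inside, its mouth 87 mm above the table; origin at the centre of the underside
- stand_floor (a point): centre of the floor of the stand's tube, 15 mm above its underside, where the brush's bristle end rests
- jug: bystander: white plastic jug, 110 x 110 mm, 225 mm high, origin at the centre of its underside
- flask: bystander: small white bottle, 48 mm in diameter, 110 mm high, origin at the centre of its underside
- beaker: bystander: clear plastic beaker, 110 mm wide at the rim, 130 mm high, origin at the centre of its underside
- rack_wash_hole0 (a point): centre of the mouth of the wash rack's left hole (seen from the robot), on its top face; hole 40 mm in diameter, 38 mm deep
- rack_wash_hole1 (a point): centre of the mouth of the wash rack's middle hole (seen from the robot), on its top face; hole 40 mm in diameter, 38 mm deep
- rack_wash_hole2 (a point): centre of the mouth of the wash rack's right hole (seen from the robot), on its top face; hole 40 mm in diameter, 38 mm deep
- rack_dry_hole0 (a point): centre of the mouth of hole 0 of the drying rack, counted from the robot's left, on its top face; hole 40 mm in diameter, 38 mm deep
- rack_dry_hole1 (a point): centre of the mouth of hole 1 of the drying rack, counted from the robot's left, on its top face; hole 40 mm in diameter, 38 mm deep
- rack_dry_hole2 (a point): centre of the mouth of hole 2 of the drying rack, counted from the robot's left, on its top face; hole 40 mm in diameter, 38 mm deep
- rack_dry_hole3 (a point): centre of the mouth of hole 3 of the drying rack, counted from the robot's left, on its top face; hole 40 mm in diameter, 38 mm deep
Things that resemble listed ones, but are neither listed nor needed, are in the scene too. Of the things that look like the brush, the middle-sized one is meant.

How it is judged:
By the outcome, as a careful person would: the job done as asked, in the order asked, and still so for the second after the job is handed in, with the robot touching nothing.
Of vial1, vial2, vial3 only 2 to 3 are there at a start; the rules pass over those that are not, and their reading is None.
Of clean_a, clean_b only 1 to 1 are there at a start; the rules pass over those that are not, and their reading is None.
At some moment in a run one of stand, rack_dry may be knocked a few centimetres aside while the robot is not near it.
It also fails if it takes over 210 s, if anything falls off the work surface, if the arm or the gripper's body presses on something with over 40 N, if the wrist force passes 120 N, or if a joint passes its speed limit or range.

ROBOT

A 6-joint arm with a two-finger parallel gripper is mounted at the origin on the work surface. World frame = base frame: x ahead of the robot, y to its left, z up, the work surface at z = 0. Lengths are in m, angles in rad, forces in N, time in s.
With the tool pointing down it reaches from about 0.375 to 0.925 m from the base axis. Payload 5.7 kg.
Tool frame: the origin (TCP) lies on the mounting face of the last link; the fingertips stand manip.tip_extent ahead of it and the grasp point (between the pads) lies 163 mm ahead of it (manip.tip_extent is the distance from the TCP to the fingertips, in m); z points along the fingers, y is the line along which they close (so a half turn about z gives the same grasp; the last joint's range is limited). The gripper opens to 88 mm and grips with 3 to 60 N. Pads are 20 mm wide; open, the fingers measure 115 mm over their backs; the gripper's body (75 mm by 178 mm) begins 61 mm behind the grasp point.
Start: joints at [1.201, 0.359, 1.51, -0, 1.272, -0.115], TCP at [0.151, 0.581, 0.405] pointing down, gripper open.
Joint ranges: [-2.97, 2.97], [-1.01, 2.36], [0.21, 2.38], [-0.96, 4.11], [0.2, 2.71], [-2.98, 2.98]. Speed limits (rad/s): [2.39, 2.39, 3.14, 3.14, 3.14, 3.14].

INTERFACE

Orientations are given as a unit quaternion [x, y, z, w].
In Python, from cell import monitor, vision, manip gives the robot as it stands. The module is installed in compiled form; this text tells all that it offers.
- The arm moves only by the shell command python3 -m jog 'ROWS' [FORCE]. ROWS is JSON, one flat list of numbers, 7 for each row, row after row: the shift along the tool's x, y, z as a fraction of full scale, then the turn, a rotation vector about the tool's x, y, z as a fraction of full scale, then the opening, from -1 (shut) to 1 (fully open). A call has 1 to 5 rows; each row is the pose to reach, as a shift and turn from the pose commanded when the call began, along the tool's axes at that moment, turning the shorter way round; what a row does not reach only later rows make up. Full scale, the value 1, is 600 mm for a shift and 180 degrees for a turn. A row lasts 1/10 s, in which the tool goes at most 50 mm and 8.59 degrees, less where a joint would pass 70% of its speed; a pose out of reach is approached as far as the arm can. A call with a number of a shift or a turn outside -1 to 1 is refused whole. A call with a gripper value outside its range is refused whole. The fingers move at their own pace and stop on an object; FORCE is the grip in N (left out, the last holds). Time passes only in rows, so rows that repeat a pose let the fingers close. It gives the time, the measured TCP pose, the force, the opening and the grip force at its end, in the units of the state.
- monitor.read_state(): the state, without advancing time (a new reading comes with each control period).
- vision.get_image(name): name is "side" or "top"; returns (picture, depth): 384x512x3 uint8, red, green, blue; 384x512 float32, m along the optical axis (not along the pixel's ray), 0 where there is no reading.
- vision.get_calibration(name): a dict with "mtx" (3x3 intrinsics, pixels), "rvec" (rotation vector, rad) and "tvec" (3), from world to camera coordinates, as OpenCV has them. Camera axes: x right, y down, z forward; pixel columns grow to the right and rows downward; lengths in m; the calibration is good to about 2 mm. A picture is of the moment at which its call begins. get_calibration takes no time and is no camera call.
- manip.hand_in(): hands the job in; it is judged then, once.
The state is a dict: "time": time; "q": joint angles; "qd": joint speeds; "tau": joint torques, N m; "tool_pos": TCP position; "ee_rot": TCP orientation; "force": force on the tool from outside, world axes, zero at the start; "ft_torque": the same for the moment, N m; "grip_width": opening from 0.0 (shut) to 1.0 (fully open); "finger_force": force on a finger pad.
Only numpy, scipy, OpenCV 4.12 (cv2) and the standard library are available. Lean on these libraries where they do the work, as an engineer would, in place of code of your own. Each camera call takes 0.05 s, during which the arm holds its last target. There are 200 camera calls.

## Working session

There is one attempt and no reset: what is moved stays moved. The work goes in short steps, Python scripts to look and compute and a shell command to move; the robot and the scene stay as the last step left them, time stands still between calls to the robot, and variables do not carry over. Pictures are saved under pics/ and viewed, at most 17 in all, crops included, and the job is handed in when it is done.

```bash
mkdir -p pics; ls; cat > h.py <<'E'
import numpy as np, cv2
from cell import monitor, vision, manip
from scipy.spatial.transform import Rotation as R
def cal(n):
    c=vision.get_calibration(n); K=np.array(c["mtx"]);Rm=cv2.Rodrigues(np.array(c["rvec"],float))[0];t=np.array(c["tvec"],float).ravel()
    return K,Rm,t
def ray(n,u,v):
    K,Rm,t=cal(n); d=Rm.T@np.linalg.inv(K)@np.array([u,v,1.]); return -Rm.T@t,d
def onz(n,u,v,z):
    o,d=ray(n,u,v); return o+d*(z-o[2])/d[2]
def cloud(n,D):
    K,Rm,t=cal(n); v,u=np.mgrid[:D.shape[0],:D.shape[1]]
    p=np.stack([(u-K[0,2])/K[0,0]*D,(v-K[1,2])/K[1,1]*D,D],-1)
    return (p-t)@Rm
def proj(n,P):
    K,Rm,t=cal(n); q=(Rm@np.array(P,float)+t)@K.T; return q[:2]/q[2]
def rel(p,yaw=None):
    """move of TCP to p (world), as fraction in tool axes; """
    s=monitor.read_state(); r=R.from_quat(s["ee_rot"]); return r.inv().apply(np.array(p)-s["tool_pos"])/0.6
E
python3 - <<'E'
from h import *
for n in("top","side"):
    im,D=vision.get_image(n); np.savez(f"pics/{n}0.npz",im=im,D=D)
    cv2.imwrite(f"pics/{n}0.png",cv2.resize(im[:,:,::-1],(800,600),interpolation=cv2.INTER_CUBIC)); o,d=ray(n,256,192);print(n,o,d,cal(n)[0][0,0])
s=monitor.read_state();print(s,manip.tip_extent,R.from_quat(s["ee_rot"]).as_matrix())
E
```

```text
pics
top [0.41853984 0.12695777 1.35270469] [ 0.18482529  0.02366132 -0.98276152] 396.62797671034986
side [ 0.29839726 -0.38613934  0.83327116] [ 0.34325624  0.5757092  -0.74224898] 351.79889901059596
{'time': 0.1, 'q': array([ 1.20087125e+00,  3.59438813e-01,  1.51131031e+00, -1.12577008e-05,
        1.27250849e+00, -1.15086845e-01]), 'qd': array([ 0.00028731, -0.0002462 ,  0.00132158,  0.00213255, -0.00010507,
        0.00013935]), 'tau': array([ 1.64958368e-05, -5.16347086e+01, -2.71405470e+01,  6.76302309e-02,
        2.75652681e-02, -8.42681743e-06]), 'tool_pos': array([0.15113893, 0.58032214, 0.40389522]), 'ee_rot': array([ 1.27072920e-01,  9.91893028e-01, -8.09410701e-04, -1.94686423e-04]), 'force': array([-0.75132451, -0.29459267,  0.0737397 ]), 'ft_torque': array([-0.04731584,  0.02284294,  0.04394147]), 'finger_force': 0.0, 'grip_width': 0.9959923833519327} 0.182 [[-9.67704870e-01  2.52085172e-01 -5.91924573e-04]
 [ 2.52085802e-01  9.67703636e-01 -1.55621892e-03]
 [ 1.80507848e-04 -1.65517641e-03 -9.99998614e-01]]
```

View pics/top0.png

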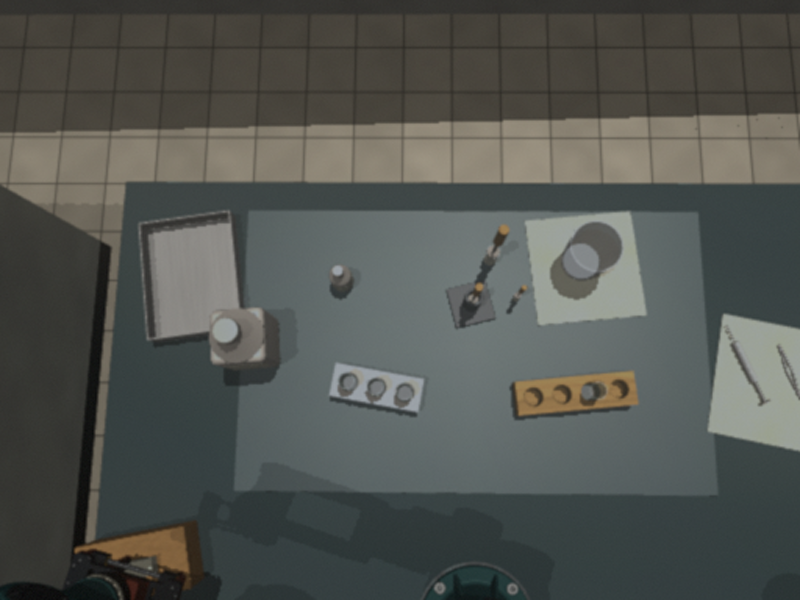

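View pics/side0.png

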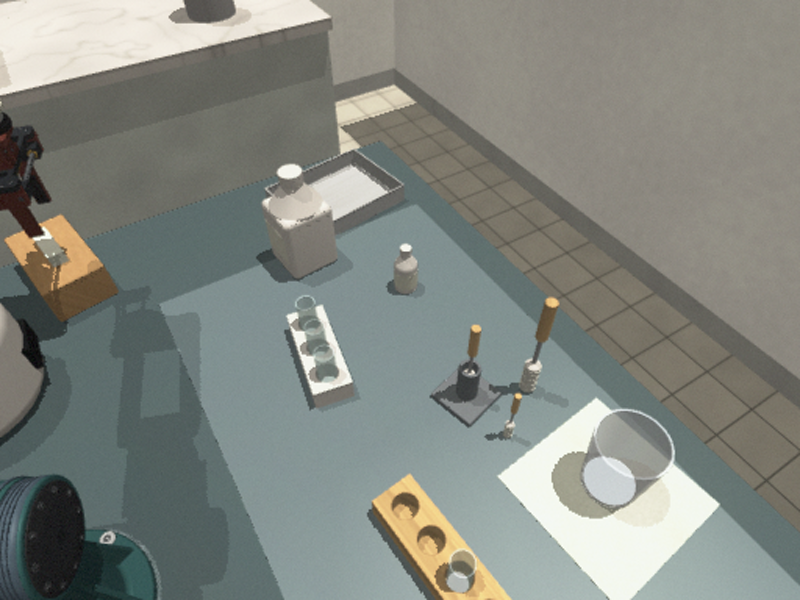

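Brush candidates: A, in the stand (top 477,290 / side 474,342); B, large free-standing (top 503,232 / side 546,320); C, small (top 521,290 / side 516,407). The middle-sized one is A, in the stand. I'll check it in a crop while measuring.

```bash
python3 - <<'E'
from h import *
T=np.load("pics/top0.npz");S=np.load("pics/side0.npz")
def crop(im,u0,u1,v0,v1,w): 
    c=im[v0:v1,u0:u1,::-1]; return cv2.resize(c,(w,int(w*(v1-v0)/(u1-u0))),interpolation=cv2.INTER_CUBIC)
a=crop(T['im'],205,345,140,185+90,500);b=crop(S['im'],180,360,180,384,300)
h=max(a.shape[0],b.shape[0]);o=np.zeros((h,800,3),np.uint8);o[:a.shape[0],:500]=a;o[:b.shape[0],500:]=b
o=np.clip(o*1.6,0,255).astype(np.uint8);cv2.imwrite("pics/c0.png",o)
P=cloud("top",T['D']);hsv=cv2.cvtColor(T['im'],cv2.COLOR_RGB2HSV)
# rack top faces by height + hsv
for name,(u0,u1,v0,v1),cond in (("wash",(200,285,220,275),None),("dry",(320,420,230,280),None)):
    m=np.zeros(T['D'].shape,np.uint8);m[v0:v1,u0:u1]=(np.abs(P[v0:v1,u0:u1,2]-0.045)<.012)
    ps=P[m>0];r=cv2.minAreaRect((ps[:,:2]*1000).astype(np.float32));print(name,len(ps),r,np.median(ps[:,2]),cv2.boxPoints(r).round())
# orange handle blobs, both views
for n,X in(("top",T),("side",S)):
    h=cv2.cvtColor(X['im'],cv2.COLOR_RGB2HSV);m=cv2.inRange(h,(8,130,90),(22,255,255))
    k,l,st,c=cv2.connectedComponentsWithStats(m)
    Pn=cloud(n,X['D'])
    for i in range(1,k):
        if 6<st[i,4]<400: ps=Pn[l==i];print(n,st[i],c[i].round(1),np.median(ps,0).round(3),ps.max(0).round(3))
# stand base
Pt=P.copy();m=np.zeros(T['D'].shape,bool);m[175:215,280:325]=np.abs(P[175:215,280:325,2]-.012)<.005
m&=hsv[...,2]<75
ps=P[m];print("stand",len(ps),cv2.minAreaRect((ps[:,:2]*1000).astype(np.float32)))
print(hsv[190:206:3,284:318:3].tolist()[2])
E
```

```text
wash 899 ((479.4798583984375, 207.4976348876953), (189.9747314453125, 69.98811340332031), 79.99882507324219) 0.043782381486127335 [[429. 120.]
 [497. 108.]
 [530. 295.]
 [462. 307.]]
dry 1213 ((470.7630310058594, -210.87559509277344), (70.0439682006836, 251.42471313476562), 5.781750679016113) 0.04388972192598488 [[ 423.  -89.]
 [ 449. -339.]
 [ 518. -332.]
 [ 493.  -82.]]
stand 86 ((665.5236206054688, 2.5760231018066406), (36.25456619262695, 116.54994201660156), 58.34371566772461)
[[90, 19, 119], [86, 19, 110], [105, 5, 103], [90, 5, 97], [98, 20, 51], [90, 11, 45], [83, 22, 47], [80, 14, 53], [105, 5, 99], [90, 8, 102], [105, 5, 101], [87, 19, 121]]
```

View pics/c0.png

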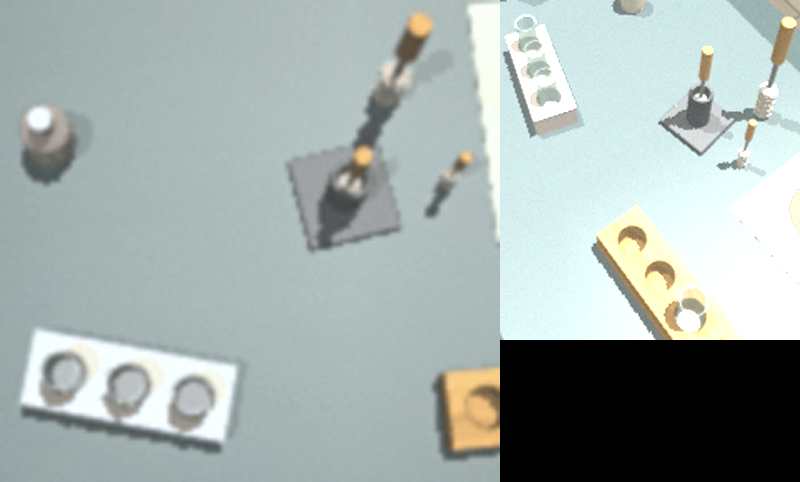

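```bash
python3 - <<'E'
from h import *
T=np.load("pics/top0.npz");S=np.load("pics/side0.npz")
k=.64
# closest approach of rays for handle tops (top px, side px in 800 scale)
for n,a,b in (("A",(478.5,286.5),(475,327)),("B",(504,229),(551,301)),("C",(523,287),(518,396))):
    o1,d1=ray("top",*np.array(a)*k);o2,d2=ray("side",*np.array(b)*k)
    M=np.stack([d1,-d2],1);t=np.linalg.lstsq(M,o2-o1,rcond=None)[0];p,q=o1+d1*t[0],o2+d2*t[1];print(n,((p+q)/2).round(4),(p-q).round(4))
P=cloud("top",T['D']);Q=cloud("side",S['D'])
for nm,X,b in(("jug",P,(130,175,190,240)),("flask",P,(205,230,160,192)),("beaker",P,(345,405,140,200)),("B",P,(300,330,140,175)),("C",P,(322,340,178,200)),("A",P,(296,312,176,200))):
    x=X[b[2]:b[3],b[0]:b[1]].reshape(-1,3);x=x[(x[:,2]>.03)];print(nm,x.min(0).round(3),x.max(0).round(3),np.median(x,0).round(3))
# tube from depth: points z in .07-.09 near A ; handle points by height
for nm,X,lo,hi in(("top tube",P,.08,.092),("side tube",Q,.03,.085),("top h",P,.13,.21),("side h",Q,.13,.185),("side hi",Q,.17,.2),("side lo",Q,.125,.15)):
    m=(X[...,2]>lo)&(X[...,2]<hi)&(np.abs(X[...,0]-.66)<.05)&(np.abs(X[...,1]-.01)<.05);x=X[m];print(nm,len(x),x.mean(0).round(4),x.min(0).round(3),x.max(0).round(3)) if len(x) else 0
# rectangle of base by gray mask in top: low saturation, connected
c=[onz("top",*np.array(p)*.28+np.array([205,140])*1.0,.012) for p in((289,160),(376,146),(400,227),(312,249))]
print(np.round(c,4),np.mean(c,0))
for z,nm in((.102,"w"),):
    for p in((.4899,.2666,z),(.4795,.2075,z),(.4691,.1484,z)): print(proj("side",p)/k,proj("top",p)/k)
im=S['im'][180:265,180:235,::-1];cv2.imwrite("pics/c1.png",np.clip(cv2.resize(im,(385,595),interpolation=cv2.INTER_CUBIC)*1.3,0,255))
E
```

```text
A [0.6636 0.0054 0.1912] [ 0.001  -0.0005  0.0003]
B [ 0.7646 -0.0388  0.2327] [ 0.0014 -0.0009  0.0006]
C [ 0.6793 -0.0928  0.1179] [-0.0004  0.0002 -0.0001]
jug [0.419 0.127 0.032] [0.672 0.578 1.353] [0.564 0.46  0.157]
flask [0.419 0.127 0.036] [0.738 0.308 1.353] [0.707 0.283 0.076]
beaker [ 0.419 -0.295  0.03 ] [0.818 0.127 1.353] [ 0.774 -0.254  0.094]
B [ 0.419 -0.051  0.031] [0.779 0.127 1.353] [ 0.761 -0.035  0.159]
C [ 0.419 -0.098  0.035] [0.685 0.127 1.353] [ 0.677 -0.091  0.096]
A [ 0.419 -0.012  0.03 ] [0.682 0.127 1.353] [0.661 0.008 0.085]
top tube 48 [0.6619 0.0072 0.0855] [ 0.647 -0.012  0.081] [0.682 0.021 0.092]
side tube 238 [ 0.6585 -0.001   0.0635] [ 0.644 -0.015  0.03 ] [0.683 0.025 0.085]
top h 42 [0.6629 0.0063 0.1748] [ 0.658 -0.001  0.135] [0.672 0.013 0.192]
side h 91 [0.6603 0.001  0.1585] [ 0.655 -0.003  0.13 ] [0.671 0.01  0.185]
side hi 60 [0.6618 0.0025 0.1837] [ 0.656 -0.004  0.17 ] [0.671 0.011 0.191]
side lo 41 [0.6603 0.0013 0.1376] [ 0.656 -0.003  0.126] [0.669 0.012 0.149]
[[ 0.6965  0.0564  0.012 ]
 [ 0.7108 -0.0276  0.012 ]
 [ 0.6318 -0.0496  0.012 ]
 [ 0.61    0.0346  0.012 ]] [0.66226517 0.00344182 0.012     ]
[305.06751161 301.79236909] [344.78985783 379.69983704]
[314.04173641 325.90311032] [374.03907975 385.12550295]
[323.74495021 351.9724012 ] [403.40919504 390.5735943 ][ WARN:0@0.704] global loadsave.cpp:1063 imwrite_ Unsupported depth image for selected encoder is fallbacked to CV_8U.
```

View pics/c1.png

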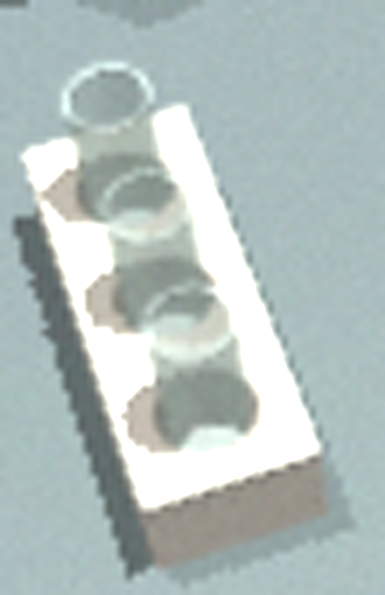

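Crop shows three vials (rims at crop px 108,95 / 140,203 / 188,318), matching the projected positions of the holes, and confirms the brush in the stand as the middle-sized one. Clean vial is in drying hole 2, so holes 0, 1 and 3 are free. Moving above the brush.

```bash
J="python3 -m jog"
$J '[-0.267,-0.178,0,0,0,0,1,-0.267,-0.178,0,0,0,0,1,-0.267,-0.178,0,0,0,0,1,-0.267,-0.178,0,0,0,0,1,-0.267,-0.178,0,0,0,0,1]'
$J '[-0.267,-0.178,0,0,0,0,1,-0.267,-0.178,0,0,0,0,1,-0.267,-0.178,0,0,0,0,1,-0.267,-0.178,0,0,0,0,1,-0.267,-0.178,0,0,0,0,1]'
$J '[-0.267,-0.178,0,0,0,0,1,-0.267,-0.178,0,0,0,0,1,-0.267,-0.178,0,0,0,0,1,-0.267,-0.178,0,0,0,0,1,-0.267,-0.178,0,0,0,0,1]'
$J '[-0.267,-0.178,0,0,0,0,1,-0.267,-0.178,0,0,0,0,1,-0.267,-0.178,0,0,0,0,1,-0.267,-0.178,0,0,0,0,1,-0.267,-0.178,0,0,0,0,1]'
cat >> h.py <<'E'
def go(p):
    s=monitor.read_state();print("t",s["time"],"pos",s["tool_pos"].round(4),"f",s["force"].round(1),"grip",round(s["grip_width"]*88,1),s["finger_force"],"rel",rel(p).round(4)) 
def handle(n,im,D,c,r):
    "points of orange stuff near c"
E
python3 - <<'E'
from h import *
go([.6636,.0054,.323]);print(R.from_quat(monitor.read_state()["ee_rot"]).as_matrix().round(4))
for n in("top","side"):
    im,D=vision.get_image(n);np.savez(f"pics/{n}1.npz",im=im,D=D)
im=np.hstack([np.load(f"pics/{n}1.npz")["im"][a:a+150,b:b+200] for n,a,b in(("top",120,220),("side",140,200))])
cv2.imwrite("pics/c2.png",cv2.resize(im[:,:,::-1],(800,300),interpolation=cv2.INTER_CUBIC))
E
```

```text
time: 0.6
tool_pos: [0.2817, 0.4336, 0.4043]
ee_rot: [0.129, 0.992, -0.001, 0.0]
force: [-0.6, 0.4, 0.2]
grip_width: 1.002
finger_force: 0.0
time: 1.1
tool_pos: [0.4102, 0.2908, 0.4046]
ee_rot: [0.129, 0.992, -0.0, 0.001]
force: [-0.0, 0.2, 0.5]
grip_width: 1.003
finger_force: 0.0
time: 1.6
tool_pos: [0.5385, 0.1476, 0.4045]
ee_rot: [0.129, 0.992, -0.0, 0.001]
force: [-1.3, 0.3, 0.1]
grip_width: 0.999
finger_force: 0.0
time: 2.1
tool_pos: [0.6664, 0.0041, 0.4039]
ee_rot: [0.128, 0.992, -0.0, 0.001]
force: [-1.8, 0.6, -0.3]
grip_width: 0.998
finger_force: 0.0
t 2.1 pos [0.6664 0.0041 0.4039] f [-1.8  0.6 -0.3] grip 87.8 0.0 rel [0.0053 0.001  0.1349]
[[-9.671e-01  2.545e-01  1.600e-03]
 [ 2.545e-01  9.671e-01 -9.000e-04]
 [-1.800e-03 -5.000e-04 -1.000e+00]]
```

View pics/c2.png

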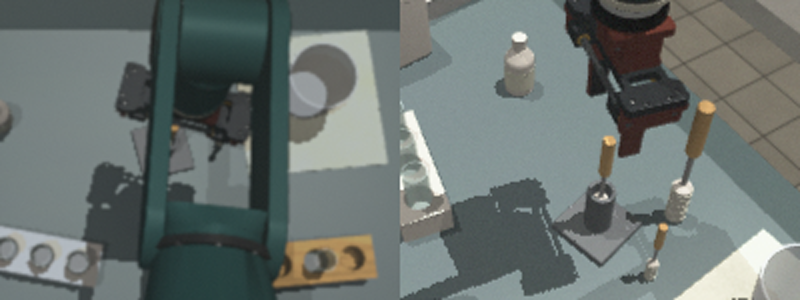

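```bash
J="python3 -m jog"
$J '[0.005,0.001,0.03,0,0,0,1,0.005,0.001,0.06,0,0,0,1,0.005,0.001,0.09,0,0,0,1,0.005,0.001,0.12,0,0,0,1,0.005,0.001,0.135,0,0,0,1]'
$J '[0,0,0,0,0,0,-1,0,0,0,0,0,0,-1,0,0,0,0,0,0,-1,0,0,0,0,0,0,-1,0,0,0,0,0,0,-1]' 20
$J '[0,0,0,0,0,0,-1,0,0,0,0,0,0,-1,0,0,0,0,0,0,-1,0,0,0,0,0,0,-1,0,0,0,0,0,0,-1]' 20
python3 - <<'E'
from h import *
go([.6636,.0054,.323])
im,D=vision.get_image("side");np.savez("pics/side2.npz",im=im,D=D)
cv2.imwrite("pics/c3.png",cv2.resize(im[140:290,240:400,::-1],(640,600),interpolation=cv2.INTER_CUBIC))
E
```

```text
time: 2.7
tool_pos: [0.659, 0.0098, 0.3221]
ee_rot: [0.126, 0.992, 0.0, -0.002]
force: [-0.7, 0.3, -0.3]
grip_width: 1.001
finger_force: 0.0
time: 3.2
tool_pos: [0.6611, 0.007, 0.3244]
ee_rot: [0.127, 0.992, -0.0, 0.001]
force: [-0.3, 0.1, 0.0]
grip_width: 0.583
finger_force: 0.0
time: 3.7
tool_pos: [0.6609, 0.007, 0.3236]
ee_rot: [0.127, 0.992, -0.0, -0.0]
force: [0.0, 0.3, 0.2]
grip_width: 0.178
finger_force: 20.0
t 3.7 pos [0.6609 0.007  0.3236] f [0.  0.3 0.2] grip 15.7 19.99912440776825 rel [-0.005  -0.0014  0.001 ]
```

```bash
J="python3 -m jog"
$J '[0,0,-0.03,0,0,0,-1,0,0,-0.07,0,0,0,-1,0,0,-0.11,0,0,0,-1,0,0,-0.15,0,0,0,-1,0,0,-0.19,0,0,0,-1]' 20
$J '[0,0,-0.04,0,0,0,-1,0,0,-0.04,0,0,0,-1,0,0,-0.04,0,0,0,-1,0,0,-0.04,0,0,0,-1]' 20
python3 - <<'E'
from h import *
go([.4899,.2666,.45])
out=[]
for n,b in(("side",(100,290,220,420)),("top",(120,270,220,370))):
    im,D=vision.get_image(n);np.savez(f"pics/{n}3.npz",im=im,D=D);out.append(cv2.resize(im[b[0]:b[1],b[2]:b[3],::-1],(400,400),interpolation=cv2.INTER_CUBIC))
cv2.imwrite("pics/c3.png",np.hstack(out))
E
```

```text
time: 4.25
tool_pos: [0.6607, 0.0071, 0.4385]
ee_rot: [0.127, 0.992, -0.0, -0.0]
force: [0.0, -0.4, -0.9]
grip_width: 0.179
finger_force: 20.0
time: 4.65
tool_pos: [0.6604, 0.0071, 0.4598]
ee_rot: [0.127, 0.992, -0.0, -0.001]
force: [0.9, -0.8, -0.1]
grip_width: 0.179
finger_force: 20.0
t 4.65 pos [0.6604 0.0071 0.4598] f [ 0.9 -0.8 -0.1] grip 15.8 19.998569190502167 rel [0.384  0.3469 0.0172]
```

View pics/c3.png

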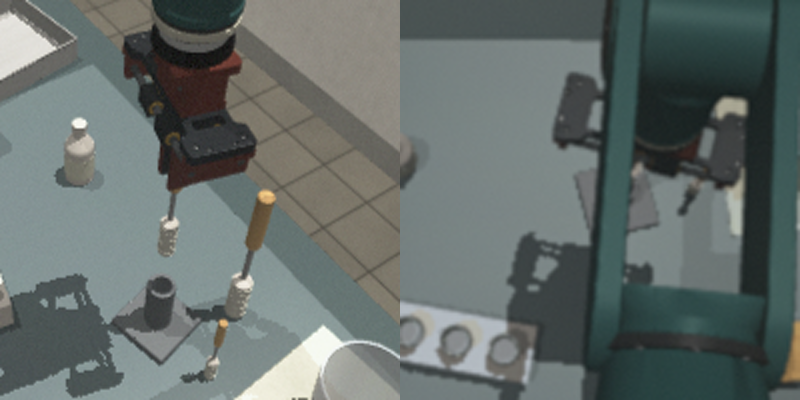

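```bash
python3 - <<'E'
from h import *
for z in(.151,.211,.261,.277): print(z,proj("side",(.6604,.0071,z)).round(1))
S=np.load("pics/side3.npz");Q=cloud("side",S['D']);o=cal("side");o=-o[1].T@o[2]
m=(np.hypot(Q[...,0]-.66,Q[...,1]-.007)<.04)&(Q[...,2]>.11)&(Q[...,2]<.275)
for a in np.arange(.14,.275,.015):
    k=m&(Q[...,2]>=a)&(Q[...,2]<a+.015);v,u=np.nonzero(k)
    if len(u): print(round(a,3),len(u),"uv",u.mean().round(1),v.mean().round(1),"exp",proj("side",(.6604,.0071,a+.0075)).round(1),Q[k].mean(0).round(4))
v,u=np.nonzero(m);print("lowest",u[v.argmax()],v.max(),Q[m][:,2].min())
E
```

```text
0.151 [301.2 219.7]
0.211 [303.5 203.9]
0.261 [305.6 189.3]
0.277 [306.4 184.3]
0.155 34 uv 302.6 218.9 exp [301.6 216.8] [6.579e-01 2.000e-04 1.638e-01]
0.17 34 uv 303.1 215.2 exp [302.2 213. ] [6.582e-01 6.000e-04 1.774e-01]
0.185 36 uv 303.6 211.5 exp [302.8 209. ] [6.578e-01 2.000e-04 1.921e-01]
0.2 57 uv 304.4 206.4 exp [303.4 204.9] [0.6604 0.0028 0.2063]
0.215 13 uv 305.2 201.2 exp [304.  200.7] [0.6617 0.0044 0.2223]
0.23 11 uv 306.0 196.6 exp [304.6 196.3] [0.6622 0.0044 0.2379]
0.245 8 uv 306.2 193.4 exp [305.3 191.9] [0.6613 0.0042 0.2497]
0.26 10 uv 308.0 190.3 exp [305.9 187.3] [ 6.608e-01 -4.000e-04  2.644e-01]
lowest 301 221 0.15642025172439325
```

```bash
J="python3 -m jog"
python3 -c "
from h import *
go([.4874,.2676,.45])"
$J '[0.19,0.174,0.008,0,0,0,-1,0.19,0.174,0.008,0,0,0,-1,0.19,0.174,0.008,0,0,0,-1,0.19,0.174,0.008,0,0,0,-1,0.19,0.174,0.008,0,0,0,-1]'
$J '[0.196,0.175,0.008,0,0,0,-1,0.196,0.175,0.008,0,0,0,-1,0.196,0.175,0.008,0,0,0,-1,0.196,0.175,0.008,0,0,0,-1,0.196,0.175,0.008,0,0,0,-1]'
$J '[0,0,0,0,0,0,-1,0,0,0,0,0,0,-1]'
python3 -c "
from h import *
go([.4874,.2676,.322])
S,D=vision.get_image('side');Q=cloud('side',D)
m=(np.hypot(Q[...,0]-.487,Q[...,1]-.267)<.04)&(Q[...,2]>.125)&(Q[...,2]<.185);print(Q[m].mean(0),m.sum())
cv2.imwrite('pics/c4.png',cv2.resize(S[80:280,130:330,::-1],(600,600),interpolation=cv2.INTER_CUBIC))"
```

```text
t 4.75 pos [0.6605 0.0071 0.4598] f [ 0.6  0.5 -0.6] grip 15.7 19.99859780073166 rel [0.3886 0.3475 0.0173]
time: 5.25
tool_pos: [0.5761, 0.1379, 0.4562]
ee_rot: [0.126, 0.992, -0.0, -0.001]
force: [0.0, -0.1, 0.5]
grip_width: 0.178
finger_force: 20.0
time: 5.75
tool_pos: [0.4899, 0.2683, 0.4517]
ee_rot: [0.126, 0.992, -0.0, 0.0]
force: [-0.5, -0.7, 0.3]
grip_width: 0.181
finger_force: 20.0
time: 5.95
tool_pos: [0.491, 0.2666, 0.4519]
ee_rot: [0.128, 0.992, -0.0, 0.0]
force: [-0.8, 0.4, -0.3]
grip_width: 0.176
finger_force: 20.0
t 5.95 pos [0.491  0.2666 0.4519] f [-0.8  0.4 -0.3] grip 15.5 19.998814165592194 rel [6.400e-03 2.000e-04 2.165e-01]
[0.49273631 0.25833305 0.16677475] 84
```

View pics/c4.png

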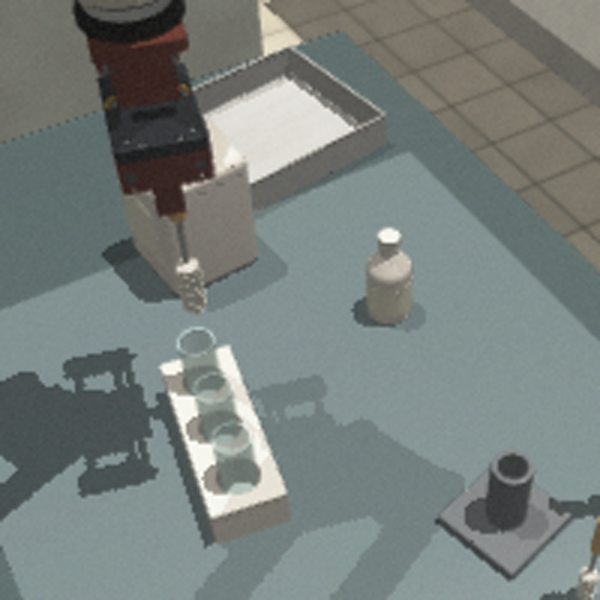

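```bash
J="python3 -m jog"
$J '[0.0065,0,0.02,0,0,0,-1,0.0065,0,0.05,0,0,0,-1,0.0065,0,0.08,0,0,0,-1,0.0065,0,0.1,0,0,0,-1]'
$J '[0,0,0.03,0,0,0,-1,0,0,0.06,0,0,0,-1,0,0,0.09,0,0,0,-1,0,0,0.11,0,0,0,-1,0,0,0.115,0,0,0,-1]'
python3 -c "
from h import *
go([.487,.2672,.3196])"
```

```text
time: 6.4
tool_pos: [0.4854, 0.2683, 0.39]
ee_rot: [0.128, 0.992, -0.001, -0.001]
force: [-0.1, -0.6, -1.0]
grip_width: 0.178
finger_force: 20.0
time: 6.9
tool_pos: [0.4853, 0.2686, 0.3214]
ee_rot: [0.127, 0.992, -0.001, -0.001]
force: [0.2, -0.4, -0.7]
grip_width: 0.18
finger_force: 20.0
t 6.9 pos [0.4853 0.2686 0.3214] f [ 0.2 -0.4 -0.7] grip 15.8 19.99891698360443 rel [-0.0033 -0.0015  0.003 ]
```

```bash
J="python3 -m jog"
$J '[-0.002,-0.001,0.002,0,0,0,-1,-0.002,-0.001,0.002,0,0,0,-1]'
$J '[0,0,0.002,0,0,0,-1,0,0,0.002,0,0,0,-1]'
$J '[0,0,0.002,0,0,0,-1,0,0,0.002,0,0,0,-1]'
```

```text
time: 7.1
tool_pos: [0.4873, 0.2681, 0.3223]
ee_rot: [0.127, 0.992, 0.0, 0.0]
force: [-0.1, 0.1, 0.2]
grip_width: 0.181
finger_force: 20.0
time: 7.3
tool_pos: [0.487, 0.2682, 0.3212]
ee_rot: [0.127, 0.992, 0.0, 0.0]
force: [-0.7, -0.4, -0.7]
grip_width: 0.18
finger_force: 20.0
time: 7.5
tool_pos: [0.4868, 0.2682, 0.3196]
ee_rot: [0.127, 0.992, 0.0, 0.0]
force: [-0.1, -0.3, -0.6]
grip_width: 0.18
finger_force: 20.0
```

```bash
J="python3 -m jog"
$J '[0,0,0.002,0,0,0,-1,0,0,0.002,0,0,0,-1]'
$J '[0,0,0.002,0,0,0,-1,0,0,0.002,0,0,0,-1]'
python3 -c "
from h import *
go([.487,.2672,.403])"
```

```text
time: 7.7
tool_pos: [0.4871, 0.2683, 0.3195]
ee_rot: [0.127, 0.992, 0.0, 0.001]
force: [-1.5, -1.2, 9.5]
grip_width: 0.174
finger_force: 20.0
time: 7.9
tool_pos: [0.4875, 0.2682, 0.3192]
ee_rot: [0.127, 0.992, 0.0, 0.001]
force: [-2.4, -1.3, 15.8]
grip_width: 0.18
finger_force: 20.0
t 7.9 pos [0.4875 0.2682 0.3192] f [-2.4 -1.3 15.8] grip 15.8 20.01857042312622 rel [ 0.     -0.0018 -0.1397]
```

```bash
J="python3 -m jog"
$J '[0,0,-0.03,0,0,0,-1,0,0,-0.07,0,0,0,-1,0,0,-0.11,0,0,0,-1,0,0,-0.14,0,0,0,-1,0,0,-0.148,0,0,0,-1]'
$J '[0,0,0,0,0,0,-1,0,0,0,0,0,0,-1]'
$J '[0,0,0.03,0,0,0,-1,0,0,0.07,0,0,0,-1,0,0,0.11,0,0,0,-1,0,0,0.135,0,0,0,-1,0,0,0.143,0,0,0,-1]'
$J '[0,0,0.002,0,0,0,-1,0,0,0.002,0,0,0,-1]'
$J '[0,0,0.001,0,0,0,-1,0,0,0.001,0,0,0,-1]'

```

```text
time: 8.4
tool_pos: [0.4874, 0.2684, 0.408]
ee_rot: [0.127, 0.992, 0.001, 0.002]
force: [0.1, -0.5, -0.7]
grip_width: 0.181
finger_force: 20.0
time: 8.6
tool_pos: [0.4864, 0.268, 0.4049]
ee_rot: [0.127, 0.992, -0.0, -0.001]
force: [0.7, -0.0, -1.1]
grip_width: 0.183
finger_force: 20.0
time: 9.1
tool_pos: [0.4864, 0.2678, 0.3186]
ee_rot: [0.127, 0.992, -0.001, -0.001]
force: [-3.1, -3.3, 22.0]
grip_width: 0.179
finger_force: 20.0
time: 9.3
tool_pos: [0.4864, 0.2677, 0.3187]
ee_rot: [0.127, 0.992, -0.001, -0.001]
force: [-2.5, -1.4, 8.0]
grip_width: 0.182
finger_force: 20.0
time: 9.5
tool_pos: [0.4865, 0.2677, 0.3186]
ee_rot: [0.127, 0.992, -0.001, -0.0]
force: [-2.7, -2.8, 9.6]
grip_width: 0.183
finger_force: 20.0
```

```bash
J="python3 -m jog"
$J '[0,0,-0.04,0,0,0,-1,0,0,-0.1,0,0,0,-1,0,0,-0.15,0,0,0,-1,0,0,-0.2,0,0,0,-1,0,0,-0.205,0,0,0,-1]'
$J '[-0.008,-0.05,0,0,0,0,-1,-0.008,-0.1,0,0,0,0,-1,-0.008,-0.1,0,0,0,0,-1,-0.008,-0.1,0,0,0,0,-1]'
python3 -c "
from h import *
go([.477,.2087,.3195])
S,D=vision.get_image('side');Q=cloud('side',D)
z=monitor.read_state()['tool_pos'][2]
m=(np.hypot(Q[...,0]-.477,Q[...,1]-.2087)<.04)&(Q[...,2]>.111)&(Q[...,2]<.165);print(Q[m].mean(0),Q[m].min(0),m.sum(),z-.3086)
cv2.imwrite('pics/c5.png',cv2.resize(S[80:280,130:330,::-1],(600,600),interpolation=cv2.INTER_CUBIC))"
```

```text
time: 10.0
tool_pos: [0.4877, 0.2685, 0.4443]
ee_rot: [0.127, 0.992, 0.001, 0.002]
force: [0.5, -0.1, -1.0]
grip_width: 0.18
finger_force: 20.0
time: 10.4
tool_pos: [0.476, 0.2085, 0.4399]
ee_rot: [0.128, 0.992, -0.0, -0.001]
force: [0.1, 0.8, -0.6]
grip_width: 0.177
finger_force: 20.0
t 10.4 pos [0.476  0.2085 0.4399] f [ 0.1  0.8 -0.6] grip 15.6 19.997373819351196 rel [-0.002   0.0009  0.2007]
[0.47489005 0.20027454 0.15133142] [0.46630167 0.19527032 0.137973  ] 63 0.13157394265723943
```

```bash
J="python3 -m jog"
$J '[-0.003,0,0.03,0,0,0,-1,-0.003,0,0.07,0,0,0,-1,-0.003,0,0.11,0,0,0,-1,-0.003,0,0.15,0,0,0,-1,-0.003,0,0.18,0,0,0,-1]'
$J '[0,0,0.01,0,0,0,-1,0,0,0.02,0,0,0,-1,0,0,0.02,0,0,0,-1]'
$J '[0,0,0.002,0,0,0,-1,0,0,0.002,0,0,0,-1]'
```

```text
time: 10.95
tool_pos: [0.4778, 0.2093, 0.3312]
ee_rot: [0.127, 0.992, -0.0, -0.001]
force: [-0.6, -0.3, -1.0]
grip_width: 0.178
finger_force: 20.0
time: 11.25
tool_pos: [0.4782, 0.2088, 0.3209]
ee_rot: [0.127, 0.992, -0.0, -0.0]
force: [-0.6, 0.6, 0.4]
grip_width: 0.18
finger_force: 20.0
time: 11.45
tool_pos: [0.4784, 0.2086, 0.3207]
ee_rot: [0.127, 0.992, 0.0, 0.001]
force: [-0.3, -0.1, -0.3]
grip_width: 0.177
finger_force: 20.0
```

```bash
J="python3 -m jog"
$J '[0,0,0.002,0,0,0,-1,0,0,0.002,0,0,0,-1]'
$J '[0,0,0.002,0,0,0,-1,0,0,0.002,0,0,0,-1]'
$J '[0,0,0.001,0,0,0,-1,0,0,0.001,0,0,0,-1]'
```

```text
time: 11.65
tool_pos: [0.4782, 0.2084, 0.3192]
ee_rot: [0.127, 0.992, 0.0, 0.0]
force: [-0.4, 1.1, 0.0]
grip_width: 0.182
finger_force: 20.0
time: 11.85
tool_pos: [0.4784, 0.2084, 0.3186]
ee_rot: [0.127, 0.992, 0.0, 0.001]
force: [-1.4, -1.3, 6.9]
grip_width: 0.176
finger_force: 20.0
time: 12.05
tool_pos: [0.4785, 0.2085, 0.3186]
ee_rot: [0.127, 0.992, 0.0, 0.001]
force: [-0.9, -0.0, 11.3]
grip_width: 0.181
finger_force: 20.0
```

```bash
J="python3 -m jog"
$J '[0,0,-0.03,0,0,0,-1,0,0,-0.07,0,0,0,-1,0,0,-0.11,0,0,0,-1,0,0,-0.14,0,0,0,-1,0,0,-0.146,0,0,0,-1]'
$J '[0,0,0,0,0,0,-1,0,0,0,0,0,0,-1]'
$J '[0,0,0.03,0,0,0,-1,0,0,0.07,0,0,0,-1,0,0,0.11,0,0,0,-1,0,0,0.135,0,0,0,-1,0,0,0.142,0,0,0,-1]'
$J '[0,0,0.002,0,0,0,-1,0,0,0.002,0,0,0,-1]'
$J '[0,0,0.002,0,0,0,-1,0,0,0.002,0,0,0,-1]'

```

```text
time: 12.55
tool_pos: [0.4788, 0.2086, 0.4069]
ee_rot: [0.127, 0.992, 0.001, 0.002]
force: [0.3, 1.0, -1.2]
grip_width: 0.184
finger_force: 20.0
time: 12.75
tool_pos: [0.4777, 0.2083, 0.4037]
ee_rot: [0.127, 0.992, -0.0, -0.001]
force: [-0.3, 0.5, -0.0]
grip_width: 0.178
finger_force: 20.0
time: 13.25
tool_pos: [0.4776, 0.2082, 0.318]
ee_rot: [0.127, 0.992, -0.001, -0.001]
force: [-1.9, -2.8, 21.6]
grip_width: 0.175
finger_force: 20.0
time: 13.45
tool_pos: [0.4777, 0.2081, 0.318]
ee_rot: [0.127, 0.992, -0.001, -0.001]
force: [-1.3, -1.2, 7.1]
grip_width: 0.18
finger_force: 20.0
time: 13.65
tool_pos: [0.4781, 0.208, 0.3177]
ee_rot: [0.127, 0.992, -0.001, -0.0]
force: [-2.9, -3.2, 14.1]
grip_width: 0.18
finger_force: 20.0
```

```bash
J="python3 -m jog"
$J '[0,0,-0.04,0,0,0,-1,0,0,-0.1,0,0,0,-1,0,0,-0.15,0,0,0,-1,0,0,-0.2,0,0,0,-1,0,0,-0.205,0,0,0,-1]'
$J '[-0.008,-0.05,0,0,0,0,-1,-0.008,-0.099,0,0,0,0,-1,-0.008,-0.099,0,0,0,0,-1,-0.008,-0.099,0,0,0,0,-1]'
python3 -c "
from h import *
go([.467,.1494,.3178])
S,D=vision.get_image('side');Q=cloud('side',D)
m=(np.hypot(Q[...,0]-.467,Q[...,1]-.1494)<.04)&(Q[...,2]>.111)&(Q[...,2]<.165);print(Q[m].mean(0),m.sum())
cv2.imwrite('pics/c5.png',cv2.resize(S[80:280,130:330,::-1],(600,600),interpolation=cv2.INTER_CUBIC))"
```

```text
time: 14.15
tool_pos: [0.479, 0.2087, 0.443]
ee_rot: [0.127, 0.992, 0.001, 0.002]
force: [1.0, 0.8, -0.2]
grip_width: 0.183
finger_force: 20.0
time: 14.55
tool_pos: [0.4674, 0.1494, 0.4387]
ee_rot: [0.128, 0.992, -0.0, -0.001]
force: [-0.2, -0.4, 0.7]
grip_width: 0.179
finger_force: 20.0
t 14.55 pos [0.4674 0.1494 0.4387] f [-0.2 -0.4  0.7] grip 15.8 19.99741494655609 rel [ 2.000e-04 -0.000e+00  2.015e-01]
[0.4642301  0.14185252 0.15096351] 64
```

```bash
J="python3 -m jog"
$J '[-0.003,-0.001,0.03,0,0,0,-1,-0.003,-0.001,0.07,0,0,0,-1,-0.003,-0.001,0.11,0,0,0,-1,-0.003,-0.001,0.15,0,0,0,-1,-0.003,-0.001,0.18,0,0,0,-1]'
$J '[0,0,0.01,0,0,0,-1,0,0,0.018,0,0,0,-1,0,0,0.018,0,0,0,-1]'
$J '[0,0,0.002,0,0,0,-1,0,0,0.002,0,0,0,-1]'
$J '[0,0,0.002,0,0,0,-1,0,0,0.002,0,0,0,-1]'
```

```text
time: 15.1
tool_pos: [0.469, 0.1496, 0.3301]
ee_rot: [0.127, 0.992, -0.0, -0.001]
force: [0.5, 0.4, -0.1]
grip_width: 0.181
finger_force: 20.0
time: 15.4
tool_pos: [0.4695, 0.1491, 0.3211]
ee_rot: [0.127, 0.992, -0.0, -0.0]
force: [-0.6, -1.1, 0.3]
grip_width: 0.178
finger_force: 20.0
time: 15.6
tool_pos: [0.4697, 0.1488, 0.3207]
ee_rot: [0.127, 0.992, 0.0, 0.001]
force: [-0.9, -0.5, 0.1]
grip_width: 0.179
finger_force: 20.0
time: 15.8
tool_pos: [0.4694, 0.1487, 0.3192]
ee_rot: [0.127, 0.992, 0.0, 0.0]
force: [0.5, 0.1, 0.2]
grip_width: 0.18
finger_force: 20.0
```

```bash
J="python3 -m jog"
$J '[0,0,0.002,0,0,0,-1,0,0,0.002,0,0,0,-1]'
$J '[0,0,0.002,0,0,0,-1,0,0,0.002,0,0,0,-1]'
$J '[0,0,0.001,0,0,0,-1,0,0,0.001,0,0,0,-1]'
```

```text
time: 16.0
tool_pos: [0.4695, 0.1487, 0.3179]
ee_rot: [0.127, 0.992, 0.0, 0.0]
force: [0.7, 0.0, 2.1]
grip_width: 0.176
finger_force: 20.0
time: 16.2
tool_pos: [0.4698, 0.1487, 0.3177]
ee_rot: [0.127, 0.992, 0.0, 0.001]
force: [-2.5, -0.8, 11.5]
grip_width: 0.18
finger_force: 20.0
time: 16.4
tool_pos: [0.47, 0.1487, 0.3175]
ee_rot: [0.127, 0.992, 0.0, 0.001]
force: [-1.9, -1.1, 15.7]
grip_width: 0.177
finger_force: 20.0
```

Contact. Up to the mouth, back down, then lift clear and look at the stand.

```bash
J="python3 -m jog"
$J '[0,0,-0.03,0,0,0,-1,0,0,-0.07,0,0,0,-1,0,0,-0.11,0,0,0,-1,0,0,-0.14,0,0,0,-1,0,0,-0.147,0,0,0,-1]'
$J '[0,0,0,0,0,0,-1,0,0,0,0,0,0,-1]'
$J '[0,0,0.03,0,0,0,-1,0,0,0.07,0,0,0,-1,0,0,0.11,0,0,0,-1,0,0,0.135,0,0,0,-1,0,0,0.142,0,0,0,-1]'
$J '[0,0,0.002,0,0,0,-1,0,0,0.002,0,0,0,-1]'
$J '[0,0,0.002,0,0,0,-1,0,0,0.002,0,0,0,-1]'
$J '[0,0,-0.04,0,0,0,-1,0,0,-0.1,0,0,0,-1,0,0,-0.15,0,0,0,-1,0,0,-0.2,0,0,0,-1,0,0,-0.22,0,0,0,-1]'
$J '[0,0,0,0,0,0,-1,0,0,0,0,0,0,-1]'
python3 - <<'E'
from h import *
go([.66,.006,.45])
out=[]
for n,b in(("side",(100,290,220,420)),("top",(120,270,200,350))):
    im,D=vision.get_image(n);np.savez(f"pics/{n}4.npz",im=im,D=D);out.append(cv2.resize(im[b[0]:b[1],b[2]:b[3],::-1],(400,400),interpolation=cv2.INTER_CUBIC))
    P=cloud(n,D)
    m=(P[...,2]>.06)&(P[...,2]<.092)&(np.hypot(P[...,0]-.662,P[...,1]-.005)<.06)
    x=P[m];print(n,len(x),x.mean(0).round(4),x.min(0).round(4),x.max(0).round(4))
cv2.imwrite("pics/c6.png",np.hstack(out))
E
```

```text
time: 16.9
tool_pos: [0.47, 0.1488, 0.4059]
ee_rot: [0.127, 0.992, 0.0, 0.002]
force: [0.3, 1.2, -0.0]
grip_width: 0.179
finger_force: 20.0
time: 17.1
tool_pos: [0.4689, 0.1486, 0.4031]
ee_rot: [0.127, 0.992, -0.0, -0.001]
force: [0.2, 0.9, -0.7]
grip_width: 0.174
finger_force: 20.0
time: 17.6
tool_pos: [0.4688, 0.1485, 0.3172]
ee_rot: [0.127, 0.992, -0.001, -0.002]
force: [-1.6, -1.9, 20.6]
grip_width: 0.179
finger_force: 20.0
time: 17.8
tool_pos: [0.4688, 0.1484, 0.3173]
ee_rot: [0.127, 0.992, -0.001, -0.001]
force: [-2.2, -1.1, 6.1]
grip_width: 0.18
finger_force: 20.0
time: 18.0
tool_pos: [0.4693, 0.1483, 0.3169]
ee_rot: [0.127, 0.992, -0.001, -0.0]
force: [-2.4, -2.5, 11.2]
grip_width: 0.18
finger_force: 20.0
time: 18.5
tool_pos: [0.4698, 0.1488, 0.4505]
ee_rot: [0.127, 0.992, 0.0, 0.001]
force: [0.1, -1.1, -0.2]
grip_width: 0.178
finger_force: 20.0
time: 18.7
tool_pos: [0.4689, 0.1486, 0.447]
ee_rot: [0.127, 0.992, -0.0, -0.001]
force: [0.2, 0.0, -0.9]
grip_width: 0.178
finger_force: 20.0
t 18.7 pos [0.4689 0.1486 0.447 ] f [ 0.2  0.  -0.9] grip 15.7 19.99860405921936 rel [-0.3681 -0.1497 -0.0056]
side 203 [0.6617 0.0028 0.0773] [ 0.6436 -0.0141  0.0603] [0.6831 0.0223 0.0883]
top 82 [0.6646 0.006  0.0801] [ 0.6462 -0.0115  0.0601] [0.6814 0.0238 0.0915]
```

View pics/c6.png

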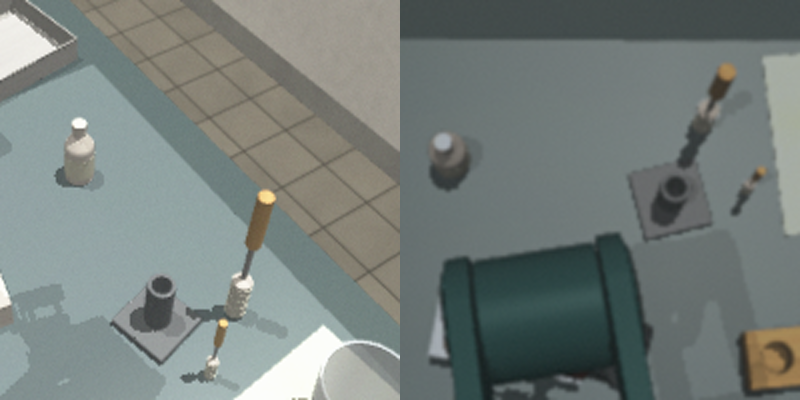

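```bash
J="python3 -m jog"
$J '[-0.18,-0.075,-0.005,0,0,0,-1,-0.18,-0.075,-0.005,0,0,0,-1,-0.18,-0.075,-0.005,0,0,0,-1,-0.18,-0.075,-0.005,0,0,0,-1,-0.18,-0.075,-0.005,0,0,0,-1]'
$J '[-0.188,-0.075,0,0,0,0,-1,-0.188,-0.075,0,0,0,0,-1,-0.188,-0.075,0,0,0,0,-1,-0.188,-0.075,0,0,0,0,-1]'
$J '[0,0,0,0,0,0,-1,0,0,0,0,0,0,-1,0,0,0,0,0,0,-1]'
python3 - <<'E'
from h import *
go([.661,.006,.339])
im,D=vision.get_image("side");Q=cloud("side",D);p=monitor.read_state()["tool_pos"]
for lo,hi in((.05,.085),(.09,.13),(.145,.16),(.16,.175),(.175,.19),(.19,.2),(.21,.235)):
    m=(Q[...,2]>lo)&(Q[...,2]<hi)&(np.hypot(Q[...,0]-.662,Q[...,1]-.005)<.04)
    v,u=np.nonzero(m)
    if len(u): z=Q[m][:,2].mean();print(lo,len(u),Q[m].mean(0).round(4),"u",u.mean().round(2),u.min(),u.max(),"expected u",proj("side",(p[0],p[1],z)).round(2))
cv2.imwrite("pics/c7.png",cv2.resize(im[140:280,250:390,::-1],(600,600),interpolation=cv2.INTER_CUBIC))
E
```

```text
time: 19.3
tool_pos: [0.5618, 0.0781, 0.45]
ee_rot: [0.127, 0.992, 0.0, -0.002]
force: [-0.4, 1.0, -0.6]
grip_width: 0.176
finger_force: 20.0
time: 19.7
tool_pos: [0.6611, 0.0054, 0.4505]
ee_rot: [0.128, 0.992, -0.0, -0.0]
force: [-0.6, 1.3, 0.1]
grip_width: 0.18
finger_force: 20.0
time: 20.0
tool_pos: [0.6591, 0.0073, 0.4517]
ee_rot: [0.126, 0.992, 0.0, -0.0]
force: [-0.0, 0.2, 0.0]
grip_width: 0.18
finger_force: 20.0
t 20.0 pos [0.6591 0.0073 0.4517] f [-0.   0.2  0. ] grip 15.9 19.99863713979721 rel [-0.0038 -0.0013  0.1879]
0.05 183 [0.6611 0.0015 0.0698] u 299.93 293 307 expected u [298.12 238.92]
0.145 21 [0.6507 0.0022 0.1554] u 299.33 296 304 expected u [301.01 218.84]
0.16 34 [0.651  0.0025 0.1673] u 299.79 296 304 expected u [301.44 215.8 ]
0.175 37 [0.6515 0.0027 0.1824] u 300.46 297 305 expected u [302.01 211.87]
0.19 30 [0.6537 0.0021 0.1951] u 301.83 298 306 expected u [302.5  208.48]
0.21 18 [0.6576 0.0059 0.222 ] u 303.28 302 305 expected u [303.57 201.01]
```

View pics/c7.png

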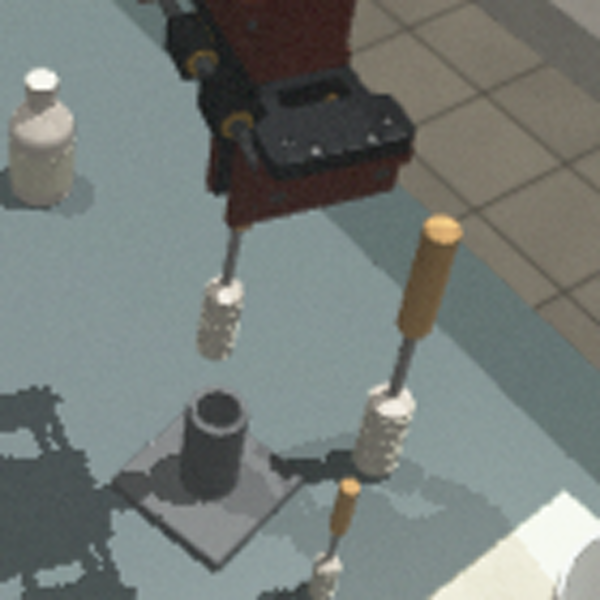

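```bash
J="python3 -m jog"
$J '[0.0083,-0.0055,0,0,-0.014,0,-1,0.0083,-0.0055,0,0,-0.014,0,-1,0.0083,-0.0055,0,0,-0.014,0,-1,0.0083,-0.0055,0,0,-0.014,0,-1,0.0083,-0.0055,0,0,-0.014,0,-1]'
cat > b.py <<'E'
from h import *
im,D=vision.get_image("side");Q=cloud("side",D);s=monitor.read_state();r=R.from_quat(s["ee_rot"]).as_matrix();g=s["tool_pos"]+.163*r[:,2]
print("grasp",g,r[:,2])
for lo,hi,rad in((.05,.075,.019),(.145,.16,.0105),(.16,.175,.0105),(.175,.19,.0105),(.212,.235,.003)):
    m=(Q[...,2]>lo)&(Q[...,2]<hi)&(np.hypot(Q[...,0]-.662,Q[...,1]-.005)<.04)
    v,u=np.nonzero(m);q=Q[m].mean(0);q[:2]+=rad*.78*np.array([.68,.73]);print(lo,len(u),q.round(4),"u",u.mean().round(2),u.min(),u.max())
    # cols at mean row -> ray on plane z
for uu,z in((299.9,.07),): pass
E
python3 b.py
```

```text
time: 20.55
tool_pos: [0.6548, 0.0041, 0.4515]
ee_rot: [0.127, 0.992, -0.003, 0.022]
force: [0.1, 0.1, -0.3]
grip_width: 0.177
finger_force: 20.0
grasp [0.66174222 0.00225287 0.28856364] [ 0.04218563 -0.01103052 -0.9990489 ]
0.05 114 [0.6697 0.0119 0.0633] u 299.38 293 306
0.145 25 [0.6642 0.0025 0.1556] u 303.4 300 308
0.16 30 [0.6658 0.0009 0.1677] u 304.8 301 309
0.175 35 [0.6643 0.0023 0.1817] u 304.51 301 309
0.212 18 [0.6643 0.0015 0.2247] u 306.83 306 308
```

```bash
python3 - <<'E'
from h import *
for p in((.6633,.0041,.0633),(.6633,.0041,.0698),(.6644,.002,.1556),(.6644,.002,.1817),(.6644,.002,.2247)):print(p,proj("side",p).round(2))
E
python3 -m jog '[0.003,0.004,0,0,0,0,-1,0.003,0.004,0,0,0,0,-1,0.003,0.004,0,0,0,0,-1]'; python3 b.py
```

```text
(0.6633, 0.0041, 0.0633) [299.84 240.47]
(0.6633, 0.0041, 0.0698) [300.05 239.06]
(0.6644, 0.002, 0.1556) [303.97 219.32]
(0.6644, 0.002, 0.1817) [305.01 212.59]
(0.6644, 0.002, 0.2247) [306.84 200.77]
time: 20.9
tool_pos: [0.6535, 0.0069, 0.4513]
ee_rot: [0.127, 0.992, -0.003, 0.022]
force: [-0.3, -0.7, -0.7]
grip_width: 0.176
finger_force: 20.0
grasp [0.6604874  0.00502698 0.28851102] [ 0.0424682  -0.01118791 -0.99903518]
0.05 117 [0.6701 0.012  0.0635] u 299.5 293 306
0.145 25 [0.6633 0.0048 0.1556] u 302.52 299 307
0.16 33 [0.6639 0.0048 0.1678] u 303.21 299 308
0.175 36 [0.6633 0.0047 0.1824] u 303.58 300 308
0.212 17 [0.6631 0.0041 0.2244] u 305.71 305 307
```

```bash
J="python3 -m jog"
$J '[0.001,0,0.025,0,0,0,-1,0.002,0,0.05,0,0,0,-1,0.0034,0,0.077,0,0,0,-1,0.0034,0,0.077,0,0,0,-1]'
$J '[0.0005,0,0.01,0,0,0,-1,0.0009,0,0.02,0,0,0,-1,0.0013,0,0.03,0,0,0,-1,0.0018,0,0.04,0,0,0,-1,0.0018,0,0.04,0,0,0,-1]'
$J '[0.0009,0,0.02,0,0,0,-1,0.0018,0,0.04,0,0,0,-1,0.0027,0,0.06,0,0,0,-1,0.0035,0,0.08,0,0,0,-1,0.0035,0,0.08,0,0,0,-1]'
python3 -c "
from h import *
s=monitor.read_state();r=R.from_quat(s['ee_rot']).as_matrix();print(s['tool_pos'],s['tool_pos']+.163*r[:,2],s['force'])
im,D=vision.get_image('side');cv2.imwrite('pics/c8.png',cv2.resize(im[140:280,250:390,::-1],(600,600),interpolation=cv2.INTER_CUBIC))"
```

```text
time: 21.35
tool_pos: [0.6527, 0.0068, 0.4028]
ee_rot: [0.127, 0.992, -0.003, 0.02]
force: [0.3, -0.5, -1.3]
grip_width: 0.176
finger_force: 20.0
time: 21.85
tool_pos: [0.6532, 0.0068, 0.3801]
ee_rot: [0.127, 0.992, -0.003, 0.021]
force: [0.8, -0.2, 0.5]
grip_width: 0.18
finger_force: 20.0
time: 22.35
tool_pos: [0.6531, 0.0068, 0.3306]
ee_rot: [0.127, 0.992, -0.003, 0.02]
force: [0.5, -0.2, -1.1]
grip_width: 0.178
finger_force: 20.0
[0.65310811 0.00684631 0.33059882] [0.65961257 0.00510058 0.167738  ] [ 0.50586608 -0.16099891 -1.13155158]
```

View pics/c8.png

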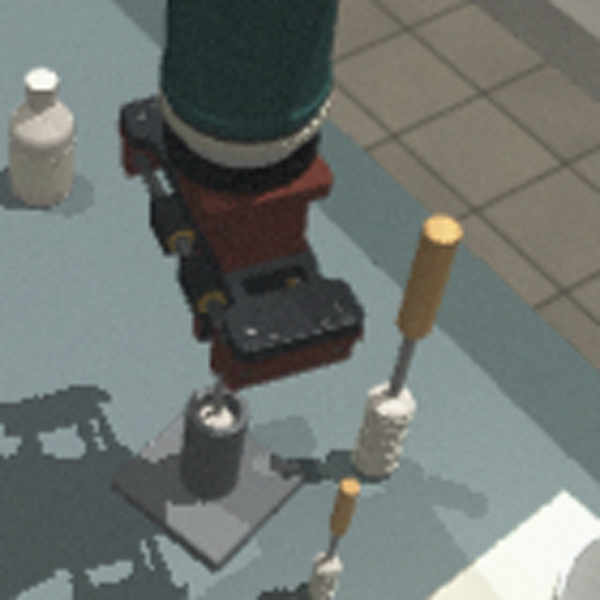

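The picture shows the bristle head inside the tube (crop 215,410), with no contact force yet. I'll creep down to the stand floor.

```bash
J="python3 -m jog"
$J '[0.0003,0,0.006,0,0,0,-1,0.0005,0,0.011,0,0,0,-1,0.0005,0,0.011,0,0,0,-1]'
$J '[0.0001,0,0.002,0,0,0,-1,0.0001,0,0.002,0,0,0,-1]'
$J '[0.0001,0,0.002,0,0,0,-1,0.0001,0,0.002,0,0,0,-1]'
$J '[0.0001,0,0.002,0,0,0,-1,0.0001,0,0.002,0,0,0,-1]'
```

```text
time: 22.7
tool_pos: [0.6534, 0.0068, 0.3263]
ee_rot: [0.127, 0.992, -0.003, 0.022]
force: [0.2, -0.6, 0.1]
grip_width: 0.18
finger_force: 20.0
time: 22.9
tool_pos: [0.6535, 0.0068, 0.3254]
ee_rot: [0.127, 0.992, -0.003, 0.022]
force: [0.3, 0.3, 0.2]
grip_width: 0.183
finger_force: 20.0
time: 23.1
tool_pos: [0.6534, 0.0068, 0.324]
ee_rot: [0.127, 0.992, -0.003, 0.022]
force: [0.0, 0.1, -0.1]
grip_width: 0.179
finger_force: 20.0
time: 23.3
tool_pos: [0.6534, 0.0068, 0.3227]
ee_rot: [0.127, 0.992, -0.003, 0.022]
force: [-0.2, 0.2, -1.3]
grip_width: 0.18
finger_force: 20.0
```

```bash
J="python3 -m jog"
$J '[0.0001,0,0.002,0,0,0,-1,0.0001,0,0.002,0,0,0,-1]'
$J '[0.0001,0,0.002,0,0,0,-1,0.0001,0,0.002,0,0,0,-1]'
```

```text
time: 23.5
tool_pos: [0.6534, 0.0068, 0.3215]
ee_rot: [0.127, 0.992, -0.003, 0.022]
force: [0.1, 0.4, -0.9]
grip_width: 0.178
finger_force: 20.0
time: 23.7
tool_pos: [0.6536, 0.0068, 0.3209]
ee_rot: [0.127, 0.992, -0.003, 0.022]
force: [-0.2, -0.4, 3.2]
grip_width: 0.176
finger_force: 20.0
```

```bash
J="python3 -m jog"
$J '[0,0,0,0,0,0,1,0,0,0,0,0,0,1,0,0,0,0,0,0,1,0,0,0,0,0,0,1,0,0,0,0,0,0,1]'
$J '[0,0,0,0,0,0,1,0,0,0,0,0,0,1,0,0,0,0,0,0,1,0,0,0,0,0,0,1,0,0,0,0,0,0,1]'
$J '[-0.001,0,-0.03,0,0,0,1,-0.003,0,-0.08,0,0,0,1,-0.005,0,-0.12,0,0,0,1,-0.006,0,-0.15,0,0,0,1,-0.007,0,-0.16,0,0,0,1]'
python3 - <<'E'
from h import *
go([.4691,.1484,.42]);s=monitor.read_state();print(s["q"].round(2))
im,D=vision.get_image("side");Q=cloud("side",D)
for a,b in((.09,.125),(.13,.16),(.16,.18),(.18,.2)):
    m=(Q[...,2]>a)&(Q[...,2]<b)&(np.hypot(Q[...,0]-.662,Q[...,1]-.005)<.03);print(a,m.sum(),Q[m].mean(0).round(4))
E
```

```text
time: 24.2
tool_pos: [0.6535, 0.0068, 0.3204]
ee_rot: [0.127, 0.992, -0.003, 0.022]
force: [-0.6, -0.6, -0.5]
grip_width: 0.593
finger_force: 0.0
time: 24.7
tool_pos: [0.6535, 0.0068, 0.3205]
ee_rot: [0.127, 0.992, -0.003, 0.022]
force: [0.2, -0.3, 0.8]
grip_width: 0.994
finger_force: 0.0
time: 25.2
tool_pos: [0.654, 0.0068, 0.419]
ee_rot: [0.127, 0.992, -0.003, 0.024]
force: [-0.3, -0.0, -0.3]
grip_width: 0.999
finger_force: 0.0
t 25.2 pos [0.654  0.0068 0.419 ] f [-0.3 -0.  -0.3] grip 87.9 0.0 rel [ 0.3572  0.1507 -0.0187]
[-0.09  0.41  1.39 -0.01  1.29 -1.41]
0.09 16 [0.6619 0.0022 0.1037]
0.13 47 [ 6.595e-01 -5.000e-04  1.457e-01]
0.16 34 [ 6.598e-01 -6.000e-04  1.702e-01]
0.18 40 [0.6621 0.0022 0.1873]
```

```bash
J="python3 -m jog"
$J '[0,0,-0.03,0,0.014,0,1,0,0,-0.03,0,0.014,0,1,0,0,-0.03,0,0.014,0,1]'
$J '[0,0,0,0,0,0.21,1,0,0,0,0,0,0.21,1,0,0,0,0,0,0.21,1,0,0,0,0,0,0.21,1,0,0,0,0,0,0.21,1]'
$J '[0,0,0,0,0,0.209,1,0,0,0,0,0,0.209,1,0,0,0,0,0,0.209,1,0,0,0,0,0,0.209,1,0,0,0,0,0,0.209,1]'
python3 -c "
from h import *
s=monitor.read_state();print(R.from_quat(s['ee_rot']).as_matrix().round(4),s['q'].round(2));go([.4875,.2666,.38])"
```

```text
time: 25.55
tool_pos: [0.6528, 0.007, 0.4335]
ee_rot: [0.127, 0.992, -0.0, 0.0]
force: [1.0, -0.1, -0.5]
grip_width: 1.003
finger_force: 0.0
time: 26.05
tool_pos: [0.6523, 0.007, 0.4327]
ee_rot: [0.444, 0.896, -0.0, -0.001]
force: [-0.2, -0.3, -0.2]
grip_width: 1.003
finger_force: 0.0
time: 26.55
tool_pos: [0.6524, 0.007, 0.4327]
ee_rot: [0.709, 0.705, -0.001, -0.0]
force: [0.3, -0.7, -0.5]
grip_width: 1.002
finger_force: 0.0
[[ 5.3e-03  1.0e+00 -1.5e-03]
 [ 1.0e+00 -5.3e-03 -1.0e-04]
 [-1.0e-04 -1.5e-03 -1.0e+00]] [-0.09  0.41  1.35 -0.    1.38 -0.09]
t 26.55 pos [0.6524 0.007  0.4327] f [ 0.3 -0.7 -0.5] grip 88.2 0.0 rel [ 0.4311 -0.2769  0.0882]
```

```bash
J="python3 -m jog"
$J '[0.216,-0.138,0.02,0,0,0,1,0.216,-0.138,0.02,0,0,0,1,0.216,-0.138,0.02,0,0,0,1,0.216,-0.138,0.02,0,0,0,1,0.216,-0.138,0.02,0,0,0,1]'
$J '[0.215,-0.139,0.06,0,0,0,1,0.215,-0.139,0.06,0,0,0,1,0.215,-0.139,0.06,0,0,0,1,0.215,-0.139,0.06,0,0,0,1,0.215,-0.139,0.06,0,0,0,1]'
$J '[0,0,0,0,0,0,1,0,0,0,0,0,0,1,0,0,0,0,0,0,1]'
python3 -c "
from h import *
go([.4875,.2672,.241])
for n in('side','top'):
    im,D=vision.get_image(n);np.savez(f'pics/{n}5.npz',im=im,D=D)
    P=cloud(n,D);m=(np.abs(P[...,2]-.044)<.008)&(np.abs(P[...,0]-.47)<.12)&(np.abs(P[...,1]+.21)<.18)
    r=cv2.minAreaRect((P[m][:,:2]*1000).astype(np.float32));print(n,m.sum(),r)
"
```

```text
time: 27.05
tool_pos: [0.5689, 0.1377, 0.4214]
ee_rot: [0.706, 0.708, -0.001, -0.0]
force: [0.3, -0.3, 0.2]
grip_width: 0.999
finger_force: 0.0
time: 27.55
tool_pos: [0.4868, 0.2658, 0.3858]
ee_rot: [0.707, 0.708, -0.0, 0.0]
force: [0.2, 0.1, 0.8]
grip_width: 0.999
finger_force: 0.0
time: 27.85
tool_pos: [0.4878, 0.2645, 0.3868]
ee_rot: [0.708, 0.706, 0.0, 0.0]
force: [-1.0, -0.3, 0.5]
grip_width: 0.999
finger_force: 0.0
t 27.85 pos [0.4878 0.2645 0.3868] f [-1.  -0.3  0.5] grip 87.9 0.0 rel [ 0.0045 -0.0008  0.2431]
side 2132 ((467.68017578125, -192.58489990234375), (71.44282531738281, 216.0723876953125), 5.7806596755981445)
top 1181 ((470.8272399902344, -211.1088409423828), (69.99703216552734, 251.74990844726562), 5.7465643882751465)
```

```bash
J="python3 -m jog"
$J '[0.0045,0,0.05,0,0,0,1,0.0045,0,0.1,0,0,0,1,0.0045,0,0.15,0,0,0,1,0.0045,0,0.2,0,0,0,1,0.0045,0,0.243,0,0,0,1]'
$J '[0,0,0,0,0,0,-1,0,0,0,0,0,0,-1,0,0,0,0,0,0,-1,0,0,0,0,0,0,-1,0,0,0,0,0,0,-1]' 15
$J '[0,0,0,0,0,0,-1,0,0,0,0,0,0,-1,0,0,0,0,0,0,-1,0,0,0,0,0,0,-1,0,0,0,0,0,0,-1]' 15
python3 -c "
from h import *
go([.4875,.2672,.241])"
```

```text
time: 28.45
tool_pos: [0.4867, 0.2679, 0.2395]
ee_rot: [0.707, 0.707, -0.0, 0.0]
force: [-0.2, -0.3, -0.5]
grip_width: 0.998
finger_force: 0.0
time: 28.95
tool_pos: [0.4871, 0.2685, 0.242]
ee_rot: [0.707, 0.707, 0.001, 0.0]
force: [-0.3, -0.4, -0.3]
grip_width: 0.582
finger_force: 0.0
time: 29.45
tool_pos: [0.487, 0.2685, 0.2409]
ee_rot: [0.707, 0.707, 0.0, 0.0]
force: [1.5, 0.8, 1.3]
grip_width: 0.395
finger_force: 15.0
t 29.45 pos [0.487  0.2685 0.2409] f [1.5 0.8 1.3] grip 34.8 14.971470536693232 rel [-0.0021  0.0008 -0.0001]
```

```bash
J="python3 -m jog"
$J '[0,0,-0.02,0,0,0,-1,0,0,-0.06,0,0,0,-1,0,0,-0.12,0,0,0,-1,0,0,-0.18,0,0,0,-1,0,0,-0.21,0,0,0,-1]'
$J '[-0.216,-0.015,0,0,0,0,-1,-0.216,-0.015,0,0,0,0,-1,-0.216,-0.015,0,0,0,0,-1,-0.216,-0.015,0,0,0,0,-1,-0.216,-0.015,0,0,0,0,-1]'
$J '[-0.216,-0.015,0,0,0,0,-1,-0.216,-0.015,0,0,0,0,-1,-0.216,-0.015,0,0,0,0,-1,-0.216,-0.015,0,0,0,0,-1,-0.216,-0.015,0,0,0,0,-1]'
$J '[-0.215,-0.015,0,0,0,0,-1,-0.215,-0.015,0,0,0,0,-1,-0.215,-0.015,0,0,0,0,-1,-0.215,-0.015,0,0,0,0,-1,-0.215,-0.015,0,0,0,0,-1]'
$J '[0,0,0.06,0,0,0,-1,0,0,0.06,0,0,0,-1,0,0,0.06,0,0,0,-1,0,0,0.06,0,0,0,-1]'
python3 -c "
from h import *
go([.4589,-.1196,.285]);s=monitor.read_state();print(R.from_quat(s['ee_rot']).as_matrix().round(4))
im,D=vision.get_image('side');np.savez('pics/side6.npz',im=im,D=D)
K,Rm,t=cal('side')
cv2.imwrite('pics/c9.png',cv2.resize(im[234:384,200:400,::-1],(800,600),interpolation=cv2.INTER_CUBIC))"
```

```text
time: 29.95
tool_pos: [0.4865, 0.2685, 0.3699]
ee_rot: [0.707, 0.707, 0.001, 0.0]
force: [0.2, -1.0, -0.6]
grip_width: 0.39
finger_force: 15.0
time: 30.45
tool_pos: [0.4771, 0.1384, 0.3669]
ee_rot: [0.708, 0.706, -0.0, -0.0]
force: [-0.3, -0.9, 0.5]
grip_width: 0.393
finger_force: 15.0
time: 30.95
tool_pos: [0.4687, 0.0098, 0.3668]
ee_rot: [0.707, 0.707, 0.0, -0.0]
force: [-0.4, -0.1, -0.6]
grip_width: 0.388
finger_force: 15.0
time: 31.45
tool_pos: [0.4599, -0.1188, 0.3666]
ee_rot: [0.707, 0.707, 0.0, -0.0]
force: [0.2, -0.0, -0.1]
grip_width: 0.389
finger_force: 15.0
time: 31.85
tool_pos: [0.46, -0.119, 0.3317]
ee_rot: [0.707, 0.708, 0.0, 0.0]
force: [0.1, 0.5, -0.9]
grip_width: 0.393
finger_force: 15.0
t 31.85 pos [ 0.46   -0.119   0.3317] f [ 0.1  0.5 -0.9] grip 34.6 14.992107536018011 rel [-0.001  -0.0018  0.0778]
[[-1.1e-03  1.0e+00  8.0e-04]
 [ 1.0e+00  1.1e-03 -2.0e-04]
 [-2.0e-04  8.0e-04 -1.0e+00]]
```

View pics/c9.png

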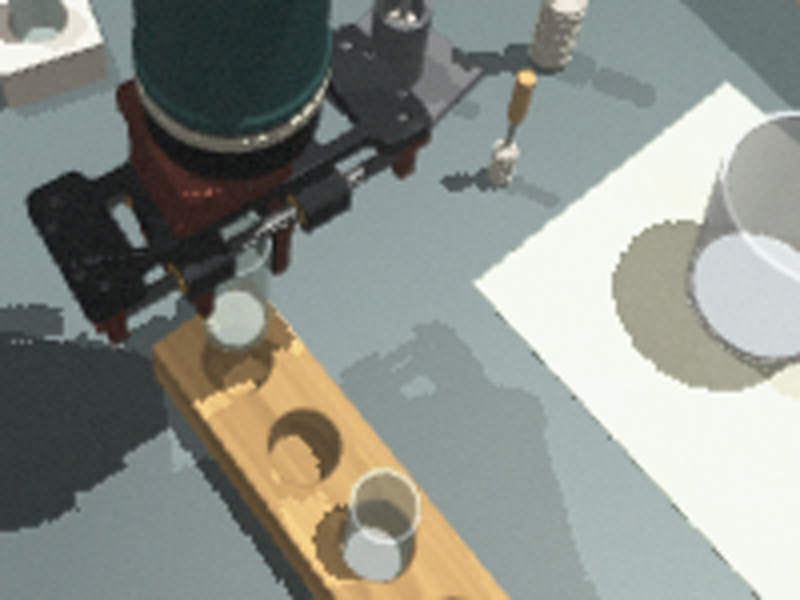

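```bash
python3 - <<'E'
from h import *
for nm,p in (("h0",(.4618,-.1215,.045)),("h1",(.4678,-.1812,.045)),("vial w/off",(.4629,-.1209,.0998)),("vial TCP",(.46,-.119,.0998)),("clean rim",(.4738,-.2410,.102))):
    u=proj("side",p);print(nm,u.round(1),"crop",((u-[200,234])*4).round(0))
S=np.load("pics/side6.npz");im=S["im"]
# hole 1 contour: dark region on wood; rack plane fit of rack mask
hsv=cv2.cvtColor(im,cv2.COLOR_RGB2HSV)
g=cv2.cvtColor(im,cv2.COLOR_RGB2GRAY);print(g[346,262:292].tolist());print(g[330:362,276].tolist())
print(g[313,248:272].tolist());print(g[300:330,259].tolist())
E
```

```text
h0 [259.7 323.3] crop [239. 357.]
h1 [276.4 344.9] crop [306. 444.]
vial w/off [260.  312.8] crop [240. 315.]
vial TCP [258.4 312.8] crop [233. 315.]
clean rim [296.8 360. ] crop [387. 504.]
[172, 175, 177, 176, 163, 113, 160, 183, 183, 173, 172, 174, 178, 176, 175, 167, 81, 82, 83, 77, 75, 76, 85, 136, 177, 178, 182, 193, 193, 188]
[185, 184, 177, 179, 181, 172, 118, 86, 88, 84, 78, 76, 82, 79, 98, 168, 175, 173, 175, 178, 177, 173, 173, 176, 181, 165, 172, 177, 181, 201, 200, 199]
[95, 106, 78, 73, 147, 192, 188, 191, 192, 193, 191, 191, 190, 194, 196, 196, 195, 187, 118, 123, 118, 130, 177, 160]
[107, 120, 142, 113, 115, 115, 135, 193, 190, 191, 191, 188, 189, 191, 190, 187, 184, 185, 183, 176, 131, 95, 83, 81, 82, 109, 111, 107, 109, 127]
```

```bash
J="python3 -m jog"
$J '[-0.0025,0,0.03,0,0,0,-1,-0.0025,0,0.06,0,0,0,-1,-0.0025,0,0.078,0,0,0,-1,-0.0025,0,0.078,0,0,0,-1]'
$J '[0,0,0.005,0,0,0,-1,0,0,0.01,0,0,0,-1]'
$J '[0,0,0.005,0,0,0,-1,0,0,0.005,0,0,0,-1]'
```

```text
time: 32.3
tool_pos: [0.4591, -0.1211, 0.2834]
ee_rot: [0.707, 0.707, -0.0, -0.001]
force: [0.3, 0.9, -1.1]
grip_width: 0.393
finger_force: 15.0
time: 32.5
tool_pos: [0.4599, -0.1215, 0.2786]
ee_rot: [0.707, 0.707, 0.0, 0.001]
force: [-0.9, 1.2, 4.1]
grip_width: 0.39
finger_force: 15.0
time: 32.7
tool_pos: [0.4599, -0.1213, 0.2751]
ee_rot: [0.707, 0.707, 0.0, 0.0]
force: [1.4, 2.1, -2.2]
grip_width: 0.395
finger_force: 15.0
```

```bash
J="python3 -m jog"
$J '[0.001,0,0.005,0,0,0,-1,0.001,0,0.01,0,0,0,-1,0.001,0,0.01,0,0,0,-1]'
$J '[0,0,0.005,0,0,0,-1,0,0,0.01,0,0,0,-1,0,0,0.01,0,0,0,-1]'
```

```text
time: 33.0
tool_pos: [0.4595, -0.1206, 0.2686]
ee_rot: [0.707, 0.707, 0.0, -0.0]
force: [2.2, 2.1, -2.5]
grip_width: 0.393
finger_force: 15.0
time: 33.3
tool_pos: [0.4595, -0.1206, 0.2625]
ee_rot: [0.707, 0.707, 0.0, -0.0]
force: [2.1, 2.8, -2.7]
grip_width: 0.392
finger_force: 15.0
```

```bash
J="python3 -m jog"
$J '[0.0015,0.0015,0.005,0,0,0,-1,0.0015,0.0015,0.01,0,0,0,-1,0.0015,0.0015,0.01,0,0,0,-1]'
$J '[0.001,0.0005,0.005,0,0,0,-1,0.001,0.0005,0.01,0,0,0,-1,0.001,0.0005,0.01,0,0,0,-1]'
$J '[0,0,0.005,0,0,0,-1,0,0,0.009,0,0,0,-1,0,0,0.009,0,0,0,-1]'
```

```text
time: 33.6
tool_pos: [0.4599, -0.1199, 0.2564]
ee_rot: [0.707, 0.707, -0.001, -0.001]
force: [-0.3, -0.4, -0.7]
grip_width: 0.399
finger_force: 15.0
time: 33.9
tool_pos: [0.4604, -0.1192, 0.2505]
ee_rot: [0.707, 0.707, -0.0, -0.0]
force: [0.0, 0.2, 0.3]
grip_width: 0.393
finger_force: 15.0
time: 34.2
tool_pos: [0.4605, -0.1192, 0.2452]
ee_rot: [0.707, 0.707, -0.0, -0.0]
force: [0.6, 0.2, -0.4]
grip_width: 0.393
finger_force: 15.0
```

Forces have gone to zero. I'll lower the last 4 mm in small steps until contact.

```bash
J="python3 -m jog"
$J '[0,0,0.003,0,0,0,-1,0,0,0.004,0,0,0,-1]'
$J '[0,0,0.002,0,0,0,-1,0,0,0.002,0,0,0,-1]'
$J '[0,0,0.002,0,0,0,-1,0,0,0.002,0,0,0,-1]'
```

```text
time: 34.4
tool_pos: [0.4606, -0.1192, 0.243]
ee_rot: [0.707, 0.707, -0.0, -0.0]
force: [-0.0, 0.4, -0.2]
grip_width: 0.388
finger_force: 15.0
time: 34.6
tool_pos: [0.4606, -0.1192, 0.2418]
ee_rot: [0.707, 0.707, -0.0, -0.0]
force: [-0.6, -0.2, -0.3]
grip_width: 0.393
finger_force: 15.0
time: 34.8
tool_pos: [0.4607, -0.1193, 0.2408]
ee_rot: [0.707, 0.707, 0.0, 0.0]
force: [0.4, -0.6, 1.0]
grip_width: 0.39
finger_force: 15.0
```

```bash
J="python3 -m jog"
$J '[0,0,0.0015,0,0,0,-1,0,0,0.0015,0,0,0,-1]'
$J '[0,0,0,0,0,0,1,0,0,0,0,0,0,1,0,0,0,0,0,0,1,0,0,0,0,0,0,1,0,0,0,0,0,0,1]'
$J '[0,0,0,0,0,0,1,0,0,0,0,0,0,1,0,0,0,0,0,0,1,0,0,0,0,0,0,1]'
$J '[0,0,-0.05,0,0,0,1,0,0,-0.1,0,0,0,1,0,0,-0.15,0,0,0,1,0,0,-0.2,0,0,0,1,0,0,-0.235,0,0,0,1]'
python3 -c "
from h import *
go([.4766,.2087,.38])"
```

```text
time: 35.0
tool_pos: [0.4607, -0.1193, 0.2408]
ee_rot: [0.707, 0.707, 0.0, 0.0]
force: [-1.4, 1.0, 12.8]
grip_width: 0.39
finger_force: 15.0
time: 35.5
tool_pos: [0.4606, -0.1192, 0.2397]
ee_rot: [0.707, 0.707, -0.0, -0.0]
force: [0.1, 0.3, 0.2]
grip_width: 0.809
finger_force: 0.0
time: 35.9
tool_pos: [0.4606, -0.1193, 0.2398]
ee_rot: [0.707, 0.707, -0.0, 0.0]
force: [-0.5, 0.4, -0.1]
grip_width: 1.002
finger_force: 0.0
time: 36.4
tool_pos: [0.4608, -0.1193, 0.3829]
ee_rot: [0.707, 0.707, 0.0, 0.001]
force: [-0.7, -0.1, 0.1]
grip_width: 1.0
finger_force: 0.0
t 36.4 pos [ 0.4608 -0.1193  0.3829] f [-0.7 -0.1  0.1] grip 88.0 0.0 rel [0.5466 0.0262 0.0044]
```

```bash
J="python3 -m jog"
$J '[0.183,0.009,0,0,0,0,1,0.183,0.009,0,0,0,0,1,0.183,0.009,0,0,0,0,1,0.183,0.009,0,0,0,0,1]'
$J '[0.183,0.009,0,0,0,0,1,0.183,0.009,0,0,0,0,1,0.183,0.009,0,0,0,0,1,0.183,0.009,0,0,0,0,1]'
$J '[0.181,0.009,0,0,0,0,1,0.181,0.009,0,0,0,0,1,0.181,0.009,0,0,0,0,1,0.181,0.009,0,0,0,0,1]'
$J '[0,0,0,0,0,0,1,0,0,0,0,0,0,1,0,0,0,0,0,0,1]'
python3 -c "
from h import *
go([.477,.2092,.241])
for n in('top','side'):
    im,D=vision.get_image(n);np.savez(f'pics/{n}7.npz',im=im,D=D)
    P=cloud(n,D);m=(np.abs(P[...,2]-.044)<.008)&(np.abs(P[...,0]-.47)<.12)&(np.abs(P[...,1]+.21)<.18)
    r=cv2.minAreaRect((P[m][:,:2]*1000).astype(np.float32));print(n,m.sum(),r)
cv2.imwrite('pics/c10.png',cv2.resize(im[210:384,200:400,::-1],(600,522),interpolation=cv2.INTER_CUBIC))
"
```

```text
time: 36.8
tool_pos: [0.4658, -0.0081, 0.3808]
ee_rot: [0.706, 0.708, -0.0, -0.0]
force: [0.1, 0.2, -0.4]
grip_width: 0.999
finger_force: 0.0
time: 37.2
tool_pos: [0.4718, 0.1005, 0.3806]
ee_rot: [0.706, 0.708, -0.0, 0.0]
force: [0.5, -0.0, 0.8]
grip_width: 1.0
finger_force: 0.0
time: 37.6
tool_pos: [0.4775, 0.2083, 0.3805]
ee_rot: [0.707, 0.707, -0.0, 0.0]
force: [0.4, 0.0, -0.4]
grip_width: 1.001
finger_force: 0.0
time: 37.9
tool_pos: [0.4771, 0.2074, 0.3808]
ee_rot: [0.708, 0.706, -0.0, 0.0]
force: [0.5, 0.0, -0.1]
grip_width: 1.002
finger_force: 0.0
t 37.9 pos [0.4771 0.2074 0.3808] f [ 0.5  0.  -0.1] grip 88.1 0.0 rel [ 0.0031 -0.      0.233 ]
top 1174 ((470.83001708984375, -210.84347534179688), (69.93743896484375, 251.92532348632812), 5.738255023956299)
side 2013 ((467.5735778808594, -192.95745849609375), (70.89054107666016, 215.80645751953125), 5.815272331237793)
```

View pics/c10.png

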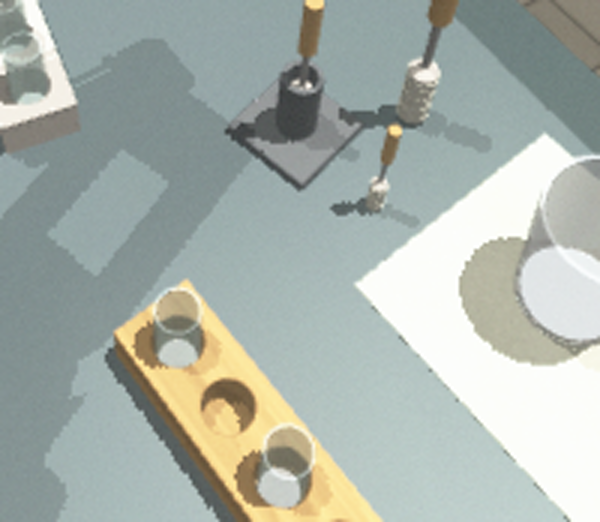

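```bash
J="python3 -m jog"
$J '[0.003,0,0.05,0,0,0,1,0.003,0,0.1,0,0,0,1,0.003,0,0.15,0,0,0,1,0.003,0,0.2,0,0,0,1,0.003,0,0.233,0,0,0,1]'
$J '[0,0,0,0,0,0,-1,0,0,0,0,0,0,-1,0,0,0,0,0,0,-1,0,0,0,0,0,0,-1,0,0,0,0,0,0,-1]' 15
$J '[0,0,0,0,0,0,-1,0,0,0,0,0,0,-1,0,0,0,0,0,0,-1,0,0,0,0,0,0,-1,0,0,0,0,0,0,-1]' 15
$J '[0,0,-0.02,0,0,0,-1,0,0,-0.06,0,0,0,-1,0,0,-0.12,0,0,0,-1,0,0,-0.18,0,0,0,-1,0,0,-0.21,0,0,0,-1]'
python3 -c "
from h import *
go([.4665,-.179,.366])"
```

```text
time: 38.5
tool_pos: [0.4764, 0.2102, 0.2393]
ee_rot: [0.707, 0.707, -0.001, -0.0]
force: [-0.5, -0.9, 0.8]
grip_width: 1.001
finger_force: 0.0
time: 39.0
tool_pos: [0.4774, 0.2109, 0.242]
ee_rot: [0.707, 0.707, 0.001, 0.001]
force: [0.3, 0.4, 0.5]
grip_width: 0.582
finger_force: 0.0
time: 39.5
tool_pos: [0.4772, 0.2108, 0.2413]
ee_rot: [0.707, 0.707, 0.0, 0.0]
force: [-0.9, -1.1, 6.0]
grip_width: 0.411
finger_force: 15.0
time: 40.0
tool_pos: [0.4773, 0.2109, 0.3704]
ee_rot: [0.707, 0.707, 0.002, 0.001]
force: [0.7, -0.5, -1.4]
grip_width: 0.414
finger_force: 15.0
t 40.0 pos [0.4773 0.2109 0.3704] f [ 0.7 -0.5 -1.4] grip 36.5 14.982490818947554 rel [-0.6499 -0.0178  0.0067]
```

```bash
J="python3 -m jog"
$J '[-0.216,-0.006,0,0,0,0,-1,-0.216,-0.006,0,0,0,0,-1,-0.216,-0.006,0,0,0,0,-1,-0.216,-0.006,0,0,0,0,-1,-0.216,-0.006,0,0,0,0,-1]'
$J '[-0.216,-0.006,0,0,0,0,-1,-0.216,-0.006,0,0,0,0,-1,-0.216,-0.006,0,0,0,0,-1,-0.216,-0.006,0,0,0,0,-1,-0.216,-0.006,0,0,0,0,-1]'
$J '[-0.216,-0.006,0,0,0,0,-1,-0.216,-0.006,0,0,0,0,-1,-0.216,-0.006,0,0,0,0,-1,-0.216,-0.006,0,0,0,0,-1,-0.216,-0.006,0,0,0,0,-1]'
$J '[0,0,0.06,0,0,0,-1,0,0,0.06,0,0,0,-1,0,0,0.06,0,0,0,-1,0,0,0.06,0,0,0,-1]'
python3 -c "
from h import *
go([.4665,-.1785,.284])
im,D=vision.get_image('side');np.savez('pics/side8.npz',im=im,D=D)
p=monitor.read_state()['tool_pos']
for q in((p[0],p[1],p[2]-.232),(.4678,-.1812,.045),(.4678,-.1812,p[2]-.232)): print(proj('side',q).round(2), ((proj('side',q)-[220,270])*6).round())
g=cv2.cvtColor(im,cv2.COLOR_RGB2GRAY);
v=int(round(proj('side',(p[0],p[1],p[2]-.232))[1]));u=int(round(proj('side',(p[0],p[1],p[2]-.232))[0]))
print(v,u,g[v,u-14:u+15].tolist());print(g[v-14:v+15,u].tolist())
cv2.imwrite('pics/c11.png',cv2.resize(im[270:370,220:340,::-1],(720,600),interpolation=cv2.INTER_CUBIC))"
```

```text
time: 40.5
tool_pos: [0.4731, 0.0808, 0.3674]
ee_rot: [0.708, 0.706, 0.0, -0.0]
force: [-0.1, -0.2, -0.3]
grip_width: 0.413
finger_force: 15.0
time: 41.0
tool_pos: [0.4698, -0.0478, 0.367]
ee_rot: [0.707, 0.707, 0.0, -0.0]
force: [-0.2, 0.5, -1.6]
grip_width: 0.412
finger_force: 15.0
time: 41.5
tool_pos: [0.4663, -0.1768, 0.3668]
ee_rot: [0.707, 0.707, 0.0, -0.001]
force: [-0.6, 0.3, -1.0]
grip_width: 0.414
finger_force: 15.0
time: 41.9
tool_pos: [0.4665, -0.1772, 0.332]
ee_rot: [0.707, 0.708, 0.0, 0.0]
force: [0.4, -0.4, -0.1]
grip_width: 0.415
finger_force: 15.0
t 41.9 pos [ 0.4665 -0.1772  0.332 ] f [ 0.4 -0.4 -0.1] grip 36.5 14.982848530635238 rel [-0.0022 -0.0001  0.0801]
[275.91 334.47] [335. 387.]
[276.44 344.94] [339. 450.]
[277.4  335.72] [344. 394.]
334 276 [78, 80, 81, 77, 67, 30, 29, 32, 36, 87, 194, 190, 191, 194, 191, 192, 192, 194, 195, 194, 196, 192, 132, 123, 132, 185, 167, 165, 168]
[32, 27, 33, 38, 63, 55, 43, 37, 32, 34, 88, 191, 191, 192, 191, 191, 189, 187, 188, 187, 184, 184, 181, 112, 98, 111, 109, 109, 113]
```

View pics/c11.png

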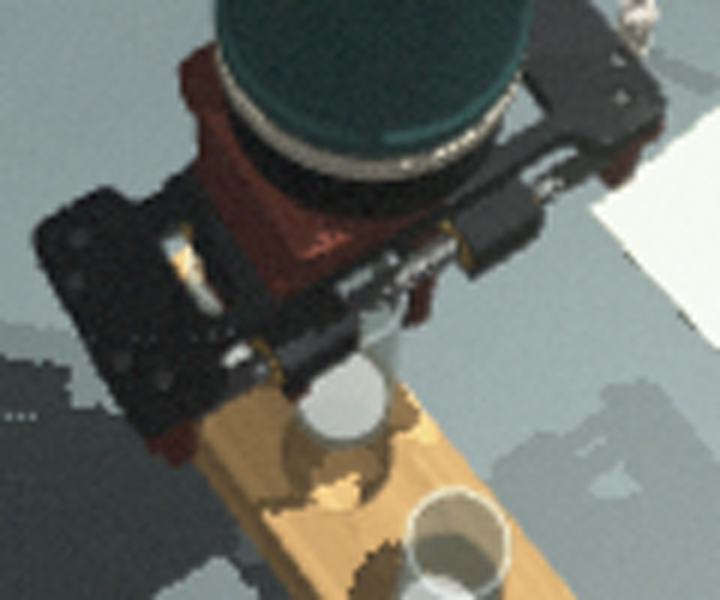

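```bash
J="python3 -m jog"
$J '[0.001,0,0.03,0,0,0,-1,0.001,0,0.06,0,0,0,-1,0.001,0,0.077,0,0,0,-1,0.001,0,0.077,0,0,0,-1]'
$J '[0,0,0.005,0,0,0,-1,0,0,0.01,0,0,0,-1]'
$J '[0,0,0.003,0,0,0,-1,0,0,0.005,0,0,0,-1]'
```

```text
time: 42.35
tool_pos: [0.4658, -0.1772, 0.2843]
ee_rot: [0.707, 0.707, -0.0, -0.001]
force: [0.0, 0.8, -0.5]
grip_width: 0.409
finger_force: 15.0
time: 42.55
tool_pos: [0.4665, -0.1777, 0.2795]
ee_rot: [0.707, 0.707, 0.0, 0.001]
force: [0.1, 0.3, -1.6]
grip_width: 0.411
finger_force: 15.0
time: 42.75
tool_pos: [0.4661, -0.1775, 0.276]
ee_rot: [0.707, 0.707, 0.0, 0.0]
force: [-0.6, 0.0, -0.3]
grip_width: 0.415
finger_force: 15.0
```

No force, and it's entering the hole.

```bash
J="python3 -m jog"
$J '[0.0005,0,0.005,0,0,0,-1,0.0005,0,0.01,0,0,0,-1,0.0005,0,0.01,0,0,0,-1]'
$J '[0,0,0.005,0,0,0,-1,0,0,0.01,0,0,0,-1,0,0,0.01,0,0,0,-1]'
```

```text
time: 43.05
tool_pos: [0.4659, -0.177, 0.2694]
ee_rot: [0.707, 0.707, -0.0, -0.0]
force: [0.1, 0.8, -1.2]
grip_width: 0.414
finger_force: 15.0
time: 43.35
tool_pos: [0.4658, -0.177, 0.2634]
ee_rot: [0.707, 0.707, -0.0, -0.0]
force: [0.5, 0.2, -1.1]
grip_width: 0.413
finger_force: 15.0
```

```bash
J="python3 -m jog"
$J '[0,0,0.005,0,0,0,-1,0,0,0.01,0,0,0,-1,0,0,0.015,0,0,0,-1]'
$J '[0,0,0.005,0,0,0,-1,0,0,0.01,0,0,0,-1,0,0,0.01,0,0,0,-1]'
$J '[0,0,0.003,0,0,0,-1,0,0,0.006,0,0,0,-1,0,0,0.006,0,0,0,-1]'
```

```text
time: 43.65
tool_pos: [0.466, -0.1772, 0.2546]
ee_rot: [0.707, 0.707, -0.0, 0.0]
force: [-0.0, 0.6, -1.4]
grip_width: 0.414
finger_force: 15.0
time: 43.95
tool_pos: [0.4658, -0.1771, 0.2484]
ee_rot: [0.707, 0.707, -0.0, -0.0]
force: [-0.0, -0.5, -0.5]
grip_width: 0.416
finger_force: 15.0
time: 44.25
tool_pos: [0.466, -0.1771, 0.2451]
ee_rot: [0.707, 0.707, -0.0, -0.0]
force: [-0.7, 0.6, -0.5]
grip_width: 0.416
finger_force: 15.0
```

```bash
J="python3 -m jog"
$J '[0,0,0.002,0,0,0,-1,0,0,0.002,0,0,0,-1]'
$J '[0,0,0.002,0,0,0,-1,0,0,0.002,0,0,0,-1]'
```

```text
time: 44.45
tool_pos: [0.466, -0.1771, 0.244]
ee_rot: [0.707, 0.707, -0.0, -0.0]
force: [-0.1, 0.5, -0.8]
grip_width: 0.413
finger_force: 15.0
time: 44.65
tool_pos: [0.466, -0.1771, 0.2428]
ee_rot: [0.707, 0.707, -0.0, -0.0]
force: [0.2, -0.4, -0.9]
grip_width: 0.411
finger_force: 15.0
```

```bash
J="python3 -m jog"
$J '[0,0,0.002,0,0,0,-1,0,0,0.002,0,0,0,-1]'
$J '[0,0,0.0015,0,0,0,-1,0,0,0.0015,0,0,0,-1]'
```

```text
time: 44.85
tool_pos: [0.466, -0.1771, 0.2415]
ee_rot: [0.707, 0.707, -0.0, -0.0]
force: [0.2, -0.1, -1.3]
grip_width: 0.413
finger_force: 15.0
time: 45.05
tool_pos: [0.4662, -0.1772, 0.2412]
ee_rot: [0.707, 0.707, 0.0, 0.0]
force: [-0.6, 1.1, 6.1]
grip_width: 0.412
finger_force: 15.0
```

Vial is home. Release, then go to vial3.

```bash
J="python3 -m jog"
$J '[0,0,0,0,0,0,1,0,0,0,0,0,0,1,0,0,0,0,0,0,1,0,0,0,0,0,0,1,0,0,0,0,0,0,1]'
$J '[0,0,0,0,0,0,1,0,0,0,0,0,0,1,0,0,0,0,0,0,1,0,0,0,0,0,0,1]'
$J '[0,0,-0.05,0,0,0,1,0,0,-0.1,0,0,0,1,0,0,-0.15,0,0,0,1,0,0,-0.2,0,0,0,1,0,0,-0.235,0,0,0,1]'
$J '[0.182,0.001,0,0,0,0,1,0.182,0.001,0,0,0,0,1,0.182,0.001,0,0,0,0,1,0.182,0.001,0,0,0,0,1]'
$J '[0.182,0.001,0,0,0,0,1,0.182,0.001,0,0,0,0,1,0.182,0.001,0,0,0,0,1,0.182,0.001,0,0,0,0,1]'
$J '[0.182,0,0,0,0,0,1,0.182,0,0,0,0,0,1,0.182,0,0,0,0,0,1,0.182,0,0,0,0,0,1]'
$J '[0,0,0,0,0,0,1,0,0,0,0,0,0,1,0,0,0,0,0,0,1]'
python3 -c "
from h import *
go([.467,.1502,.241])
for n in('top','side'):
    im,D=vision.get_image(n);np.savez(f'pics/{n}9.npz',im=im,D=D)
    P=cloud(n,D);m=(np.abs(P[...,2]-.044)<.008)&(np.abs(P[...,0]-.47)<.12)&(np.abs(P[...,1]+.21)<.18)
    r=cv2.minAreaRect((P[m][:,:2]*1000).astype(np.float32));print(n,m.sum(),r)
"
```

```text
time: 45.55
tool_pos: [0.466, -0.1771, 0.2407]
ee_rot: [0.707, 0.707, -0.0, -0.0]
force: [-0.3, 0.0, 0.2]
grip_width: 0.83
finger_force: 0.0
time: 45.95
tool_pos: [0.466, -0.1771, 0.2407]
ee_rot: [0.707, 0.707, -0.0, 0.0]
force: [-0.5, -0.3, 0.7]
grip_width: 0.995
finger_force: 0.0
time: 46.45
tool_pos: [0.4662, -0.1772, 0.3838]
ee_rot: [0.707, 0.707, 0.0, 0.001]
force: [0.5, -0.1, -0.4]
grip_width: 0.999
finger_force: 0.0
time: 46.85
tool_pos: [0.4664, -0.0666, 0.3818]
ee_rot: [0.706, 0.708, -0.0, 0.0]
force: [0.3, 0.2, 0.2]
grip_width: 0.996
finger_force: 0.0
time: 47.25
tool_pos: [0.4677, 0.0414, 0.3816]
ee_rot: [0.706, 0.708, -0.0, 0.0]
force: [-0.2, -0.5, -0.3]
grip_width: 1.0
finger_force: 0.0
time: 47.65
tool_pos: [0.468, 0.15, 0.3816]
ee_rot: [0.707, 0.708, -0.0, 0.0]
force: [-0.3, 0.1, -0.3]
grip_width: 1.002
finger_force: 0.0
time: 47.95
tool_pos: [0.4675, 0.149, 0.3817]
ee_rot: [0.708, 0.706, -0.0, 0.0]
force: [-0.7, -0.3, -1.2]
grip_width: 0.997
finger_force: 0.0
t 47.95 pos [0.4675 0.149  0.3817] f [-0.7 -0.3 -1.2] grip 87.7 0.0 rel [ 0.0022 -0.0009  0.2345]
top 1139 ((470.8635559082031, -210.5739288330078), (70.0721664428711, 251.4774932861328), 5.709771633148193)
side 1915 ((467.4835510253906, -192.41375732421875), (70.8170394897461, 216.43679809570312), 5.78831148147583)
```

```bash
J="python3 -m jog"
$J '[0.001,-0.001,0.05,0,0,0,1,0.001,-0.001,0.1,0,0,0,1,0.001,-0.001,0.15,0,0,0,1,0.001,-0.001,0.2,0,0,0,1,0.001,-0.001,0.2345,0,0,0,1]'
$J '[0,0,0,0,0,0,-1,0,0,0,0,0,0,-1,0,0,0,0,0,0,-1,0,0,0,0,0,0,-1,0,0,0,0,0,0,-1]' 15
$J '[0,0,0,0,0,0,-1,0,0,0,0,0,0,-1,0,0,0,0,0,0,-1,0,0,0,0,0,0,-1,0,0,0,0,0,0,-1]' 15
$J '[0,0,-0.02,0,0,0,-1,0,0,-0.06,0,0,0,-1,0,0,-0.12,0,0,0,-1,0,0,-0.18,0,0,0,-1,0,0,-0.21,0,0,0,-1]'
python3 -c "
from h import *
go([.478,-.2972,.366])"
```

```text
time: 48.55
tool_pos: [0.4663, 0.1505, 0.2394]
ee_rot: [0.707, 0.707, -0.001, -0.0]
force: [0.3, 0.4, -0.4]
grip_width: 1.002
finger_force: 0.0
time: 49.05
tool_pos: [0.4672, 0.1511, 0.242]
ee_rot: [0.707, 0.707, 0.001, 0.001]
force: [-0.5, -0.1, -0.7]
grip_width: 0.584
finger_force: 0.0
time: 49.55
tool_pos: [0.4669, 0.1511, 0.2413]
ee_rot: [0.707, 0.707, 0.0, 0.0]
force: [-0.6, 0.2, 5.6]
grip_width: 0.415
finger_force: 15.0
time: 50.05
tool_pos: [0.4672, 0.1512, 0.3703]
ee_rot: [0.707, 0.707, 0.001, 0.001]
force: [0.9, 0.1, -0.6]
grip_width: 0.421
finger_force: 15.0
t 50.05 pos [0.4672 0.1512 0.3703] f [ 0.9  0.1 -0.6] grip 37.1 14.971189051866531 rel [-0.7473  0.0182  0.0069]
```

```bash
J="python3 -m jog"
$J '[-0.249,0.006,0,0,0,0,-1,-0.249,0.006,0,0,0,0,-1,-0.249,0.006,0,0,0,0,-1,-0.249,0.006,0,0,0,0,-1,-0.249,0.006,0,0,0,0,-1]'
$J '[-0.249,0.006,0,0,0,0,-1,-0.249,0.006,0,0,0,0,-1,-0.249,0.006,0,0,0,0,-1,-0.249,0.006,0,0,0,0,-1,-0.249,0.006,0,0,0,0,-1]'
$J '[-0.249,0.006,0,0,0,0,-1,-0.249,0.006,0,0,0,0,-1,-0.249,0.006,0,0,0,0,-1,-0.249,0.006,0,0,0,0,-1,-0.249,0.006,0,0,0,0,-1]'
$J '[0,0,0,0,0,0,-1,0,0,0,0,0,0,-1,0,0,0,0,0,0,-1]'
$J '[0,0,0.05,0,0,0,-1,0,0,0.06,0,0,0,-1,0,0,0.06,0,0,0,-1,0,0,0.06,0,0,0,-1]'
python3 -c "
from h import *
go([.478,-.2972,.284])
p=monitor.read_state()['tool_pos']
im,D=vision.get_image('side')
q=proj('side',(p[0],p[1],p[2]-.232));print(q)
im2,D=vision.get_image('top');P=cloud('top',D);m=(np.abs(P[...,2]-.044)<.008)&(np.abs(P[...,0]-.47)<.12)&(np.abs(P[...,1]+.21)<.18)
print(cv2.minAreaRect((P[m][:,:2]*1000).astype(np.float32)))
g=cv2.cvtColor(im,cv2.COLOR_RGB2GRAY);u,v=np.round(q).astype(int)
print(u,v,proj('side',(.4798,-.3007,p[2]-.232)))
if v<384: print(g[v,u-14:u+15].tolist(),g[v-14:,u].tolist())
cv2.imwrite('pics/c12.png',cv2.resize(im[284:384,220:340,::-1],(720,600),interpolation=cv2.INTER_CUBIC))"
```

```text
time: 50.55
tool_pos: [0.47, 0.0007, 0.3673]
ee_rot: [0.708, 0.706, 0.0, -0.0]
force: [-0.2, -0.3, -0.8]
grip_width: 0.415
finger_force: 15.0
time: 51.05
tool_pos: [0.4739, -0.1471, 0.3669]
ee_rot: [0.708, 0.707, 0.0, -0.001]
force: [-1.3, 1.1, -0.8]
grip_width: 0.415
finger_force: 15.0
time: 51.55
tool_pos: [0.4779, -0.2956, 0.3667]
ee_rot: [0.707, 0.707, 0.0, -0.001]
force: [0.8, 0.7, -0.8]
grip_width: 0.413
finger_force: 15.0
time: 51.85
tool_pos: [0.4775, -0.2954, 0.3671]
ee_rot: [0.707, 0.708, 0.0, -0.0]
force: [-0.4, 0.1, 0.5]
grip_width: 0.417
finger_force: 15.0
time: 52.25
tool_pos: [0.4776, -0.297, 0.3316]
ee_rot: [0.707, 0.707, -0.0, 0.0]
force: [0.2, 0.4, -1.0]
grip_width: 0.414
finger_force: 15.0
t 52.25 pos [ 0.4776 -0.297   0.3316] f [ 0.2  0.4 -1. ] grip 36.4 14.971866868436337 rel [-0.0002  0.0007  0.0793]
[315.79081472 386.09879602]
((470.5510559082031, -208.5624237060547), (69.84485626220703, 246.90646362304688), 5.754693031311035)
316 386 [317.9248521  387.25296307]
```

View pics/c12.png

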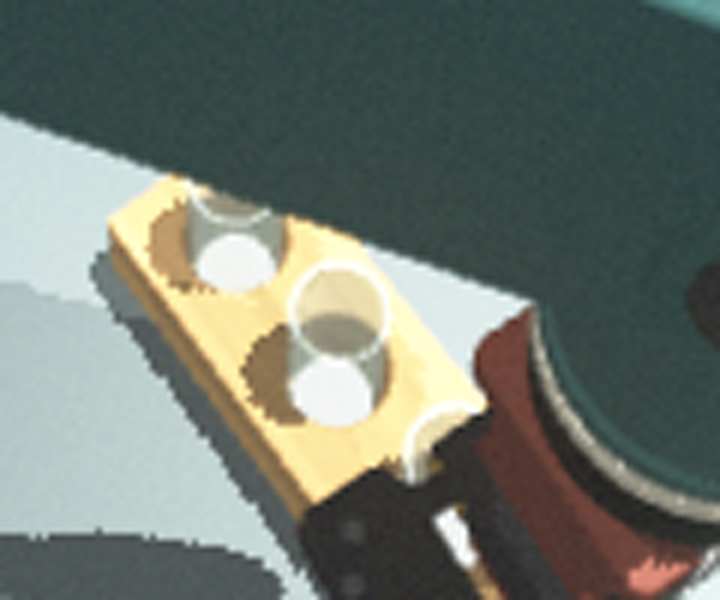

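```bash
J="python3 -m jog"
$J '[0,0.0005,0.03,0,0,0,-1,0,0.0005,0.06,0,0,0,-1,0,0.0005,0.077,0,0,0,-1,0,0.0005,0.077,0,0,0,-1]'
$J '[0,0,0.005,0,0,0,-1,0,0,0.01,0,0,0,-1]'
$J '[0,0,0.003,0,0,0,-1,0,0,0.005,0,0,0,-1]'
```

```text
time: 52.75
tool_pos: [0.4773, -0.2969, 0.2841]
ee_rot: [0.707, 0.707, -0.0, -0.001]
force: [-0.2, 0.3, -1.0]
grip_width: 0.415
finger_force: 15.0
time: 52.95
tool_pos: [0.4781, -0.2975, 0.2796]
ee_rot: [0.707, 0.707, 0.0, 0.001]
force: [0.0, -0.0, -0.8]
grip_width: 0.421
finger_force: 15.0
time: 53.15
tool_pos: [0.4778, -0.2972, 0.276]
ee_rot: [0.707, 0.707, -0.0, 0.0]
force: [0.4, 0.4, -0.7]
grip_width: 0.419
finger_force: 15.0
```

```bash
J="python3 -m jog"
$J '[0,0,0.005,0,0,0,-1,0,0,0.01,0,0,0,-1,0,0,0.01,0,0,0,-1]'
$J '[0,0,0.005,0,0,0,-1,0,0,0.01,0,0,0,-1,0,0,0.01,0,0,0,-1]'
```

```text
time: 53.45
tool_pos: [0.4775, -0.297, 0.2694]
ee_rot: [0.707, 0.707, -0.0, -0.0]
force: [-0.9, -0.7, -1.3]
grip_width: 0.415
finger_force: 15.0
time: 53.75
tool_pos: [0.4775, -0.297, 0.2634]
ee_rot: [0.707, 0.707, -0.0, -0.0]
force: [0.1, -0.3, -0.3]
grip_width: 0.418
finger_force: 15.0
```

```bash
J="python3 -m jog"
$J '[0,0,0.005,0,0,0,-1,0,0,0.01,0,0,0,-1,0,0,0.015,0,0,0,-1]'
$J '[0,0,0.005,0,0,0,-1,0,0,0.01,0,0,0,-1,0,0,0.01,0,0,0,-1]'
$J '[0,0,0.003,0,0,0,-1,0,0,0.006,0,0,0,-1,0,0,0.006,0,0,0,-1]'
$J '[0,0,0.003,0,0,0,-1,0,0,0.004,0,0,0,-1]'
```

```text
time: 54.05
tool_pos: [0.4777, -0.2971, 0.2546]
ee_rot: [0.707, 0.707, -0.0, 0.0]
force: [-0.1, 0.4, -1.5]
grip_width: 0.415
finger_force: 15.0
time: 54.35
tool_pos: [0.4775, -0.297, 0.2484]
ee_rot: [0.707, 0.707, -0.0, -0.0]
force: [0.3, 0.4, 0.3]
grip_width: 0.416
finger_force: 15.0
time: 54.65
tool_pos: [0.4776, -0.2971, 0.2451]
ee_rot: [0.707, 0.707, -0.0, -0.0]
force: [-0.2, 0.4, 0.1]
grip_width: 0.416
finger_force: 15.0
time: 54.85
tool_pos: [0.4777, -0.2971, 0.2428]
ee_rot: [0.707, 0.707, -0.0, 0.0]
force: [0.0, 0.0, -1.2]
grip_width: 0.414
finger_force: 15.0
```

```bash
J="python3 -m jog"
$J '[0,0,0.002,0,0,0,-1,0,0,0.002,0,0,0,-1]'
$J '[0,0,0.0015,0,0,0,-1,0,0,0.0015,0,0,0,-1]'
```

```text
time: 55.05
tool_pos: [0.4776, -0.2971, 0.2415]
ee_rot: [0.707, 0.707, -0.0, -0.0]
force: [0.1, -0.2, -0.4]
grip_width: 0.421
finger_force: 15.0
time: 55.25
tool_pos: [0.4778, -0.2972, 0.2412]
ee_rot: [0.707, 0.707, 0.0, 0.0]
force: [-0.4, 1.1, 3.7]
grip_width: 0.415
finger_force: 15.0
```

Contact at home height. Release, retreat upward and off to the side, then a final look.

```bash
J="python3 -m jog"
$J '[0,0,0,0,0,0,1,0,0,0,0,0,0,1,0,0,0,0,0,0,1,0,0,0,0,0,0,1,0,0,0,0,0,0,1]'
$J '[0,0,0,0,0,0,1,0,0,0,0,0,0,1,0,0,0,0,0,0,1,0,0,0,0,0,0,1]'
$J '[0,0,-0.05,0,0,0,1,0,0,-0.1,0,0,0,1,0,0,-0.15,0,0,0,1,0,0,-0.2,0,0,0,1,0,0,-0.25,0,0,0,1]'
$J '[0.3,-0.05,0,0,0,0,1,0.3,-0.05,0,0,0,0,1,0.3,-0.05,0,0,0,0,1,0.3,-0.05,0,0,0,0,1,0.3,-0.05,0,0,0,0,1]'
$J '[0.3,0,0,0,0,0,1,0.3,0,0,0,0,0,1,0.3,0,0,0,0,0,1,0.3,0,0,0,0,0,1,0.3,0,0,0,0,0,1]'
$J '[0.3,0,0,0,0,0,1,0.3,0,0,0,0,0,1,0.3,0,0,0,0,0,1,0.3,0,0,0,0,0,1]' | tail -6
python3 -c "
from h import *
out=[]
for n,b in(('top',(150,270,200,420)),('side',(180,384,180,380))):
    im,D=vision.get_image(n);out.append(im[b[0]:b[1],b[2]:b[3],::-1])
a=cv2.resize(out[0],(440,240),interpolation=cv2.INTER_CUBIC);c=cv2.resize(out[1],(360,367),interpolation=cv2.INTER_CUBIC)
o=np.zeros((367,800,3),np.uint8);o[:240,:440]=a;o[:,440:]=c;cv2.imwrite('pics/c13.png',o)"
```

```text
time: 55.75
tool_pos: [0.4776, -0.2972, 0.2407]
ee_rot: [0.707, 0.707, -0.0, -0.0]
force: [-0.1, 0.4, 1.3]
grip_width: 0.832
finger_force: 0.0
time: 56.15
tool_pos: [0.4777, -0.2972, 0.2408]
ee_rot: [0.707, 0.707, -0.0, 0.0]
force: [0.6, -0.0, -0.2]
grip_width: 1.002
finger_force: 0.0
time: 56.65
tool_pos: [0.4775, -0.297, 0.392]
ee_rot: [0.707, 0.707, -0.0, -0.0]
force: [0.9, -0.2, 0.9]
grip_width: 1.003
finger_force: 0.0
time: 57.15
tool_pos: [0.446, -0.1137, 0.3906]
ee_rot: [0.706, 0.708, 0.0, -0.001]
force: [0.5, 0.3, -0.0]
grip_width: 0.999
finger_force: 0.0
time: 57.65
tool_pos: [0.4481, 0.0651, 0.3909]
ee_rot: [0.706, 0.708, 0.0, 0.0]
force: [-0.7, -1.0, 0.3]
grip_width: 1.003
finger_force: 0.0
time: 58.05
tool_pos: [0.4489, 0.2444, 0.3909]
ee_rot: [0.707, 0.707, 0.001, 0.0]
force: [0.0, -0.8, 0.0]
grip_width: 0.996
finger_force: 0.0
```

View pics/c13.png

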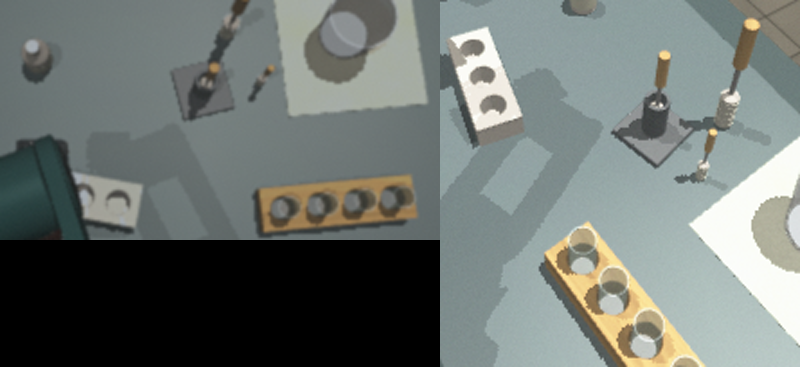

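All four vials stand upright in the drying rack (top 285/320/358/397, ~200). The wash rack is empty, and the brush is in its stand (side 660,90). Handing in.

```bash
python3 -c "
from cell import manip
print(manip.hand_in())"
```

```text
the job is handed in; nothing more can be done
None
```

The job is handed in, with no verdict returned: I scrubbed all three vials left to right, put the brush back in its stand, and moved the vials into drying-rack holes 0, 1 and 3, with the clean vial left standing in hole 2.

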